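# Clamp a row of doming blocks and ease the screw

## Robot

A 7-joint arm with a two-finger parallel gripper is mounted at the origin on the work surface. World frame = base frame: x ahead of the robot, y to its left, z up, the work surface at z = 0. Lengths are in m, angles in rad, forces in N, time in s.
With the tool pointing down it reaches from about 0.4 to 0.875 m from the base axis. Payload 19.3 kg.
Tool frame: the origin (TCP) lies between the finger pads; the fingertips stand ahead of it and the grasp point (between the pads) lies 8 mm behind it (bot.tip_extent is the x of the fingertips in the tool frame, in m); x points along the fingers, y is the direction in which the jaws open and shut, and the axes are right-handed (so a half turn about x gives the same grasp; the last joint's range is limited). The gripper opens to 85 mm and grips with 20 to 120 N. Pads are 22 mm wide; open, the fingers measure 114 mm over their backs; the gripper's body (76 mm by 85 mm) begins 54 mm behind the grasp point. The pads swing forward as they close: fully open they stand 13 mm farther back than shut.
Start: joints at [-1.414, 0.521, -0.036, 1.599, 0.021, 1.021, -0.113], TCP at [0.141, 0.609, 0.219] pointing down, gripper open.
Joint ranges: [-2.91, 2.91], [-0.3, 2.13], [-1.5, 1.42], [0.17, 2.43], [-1.26, 4.41], [0.16, 1.93], [-2.52, 2.52]. Speed limits (rad/s): [1.89, 1.89, 2.39, 2.39, 3.01, 3.01, 3.01].

## Interface

Orientations are given as [roll, pitch, yaw] about the fixed x, y, z axes, in that order (R = Rz(yaw) Ry(pitch) Rx(roll)).
In Python, from workcell import observe, grab_frame, camera_info, bot, nets gives the robot as it stands.
- The arm moves only by the tool jog_arm, never from a script. Its argument "commands" is a list of rows, each a list of 6 numbers: the shift along the tool's x, y, z in mm, then the turn, a rotation vector about the tool's x, y, z in rad. A call has 1 to 20 rows; each row shifts and turns the pose as measured when the row begins, along the tool's axes as they then stand; what a row does not reach is not made up. A row lasts 1/10 s, in which the tool goes at most 50 mm and 8.59 degrees, less where a joint would pass 70% of its speed; a pose out of reach is approached as far as the arm can. A call is refused whole if a number of a shift passes 50 or a number of a turn 0.15, either way. A call with a gripper value outside its range is refused whole. "gripper" is the closure in counts, from 0 (fully open) to 255 (shut), set as the call begins (left out, the last holds). The fingers move at their own pace and stop on an object; "newtons" is the grip in N (left out, the last holds). Time passes only in rows, so rows that do not move let the fingers close. It gives the time, the measured TCP pose, the force and the opening at its end, in the units of the state.
- observe(): the state, without advancing time (a new reading comes with each control period).
- grab_frame(name): name is "scene" or "side" or "wrist"; returns the picture (480x640x3 uint8, red, green, blue); there is no depth.
- camera_info(name): a dict with "fov_y" (degrees; the focal length in pixels is half the picture's height over the tangent of half this angle, whatever the lens; pixels are square), "cx", "cy" (the principal point, pixels), "distortion" ([k1, k2, p1, p2, k3] as OpenCV has them; the pictures are not rectified), "R" (3x3) and "t" (3): a world point X has camera coordinates R X + t; the wrist camera has in their place "tool_from_camera" (4x4, takes a point from camera to tool coordinates, whose origin is the TCP and whose axes are the tool frame's). Camera axes: x right, y down, z forward; pixel columns grow to the right and rows downward; lengths in m; the calibration is good to about 2 mm. A picture is of the moment at which its call begins: read the wrist's pose just before it. camera_info takes no time and is no camera call.
- bot.job_done(): hands the job in, once; it reports no verdict.
Trained networks look in the newest picture that a camera, given by its name, has taken for a name from the list of things; names that differ only in an ending like _2 or _b are one class to them, and where a whole thing is asked for, a point or a joint stands for the part that bears it (a point fixed in the world has none). Each returns a list of dicts, best first, with "p" (0 to 1); they miss things now and then, are a little off and sometimes report something else, mostly with a low value. They report only what shows in the picture. A call takes as long as a camera call. They do not tell look-alikes from the thing itself.
- nets.find_in(camera, name): "rect" ([left, top, right, bottom] in pixels, round what is visible of it).
- nets.silhouettes(camera, name): "mask" (480x640 bool, what is visible of it) and "rect" ([left, top, right, bottom] in pixels, round what is visible of it).
- nets.pinpoint(camera, name): "location" ([column, row] in pixels: a listed point, or the origin of a listed thing).
The state is a dict: "clock": time; "qpos": joint angles; "qd": joint speeds; "joint_efforts": joint torques, N m; "position": TCP position; "tool_rot": TCP orientation; "force": force on the tool from outside, world axes, zero at the start; "moment": the same for the moment, N m; "grip_width": finger opening in m.
Only numpy, scipy, OpenCV 4.12 (cv2) and the standard library are available. Lean on these libraries where they do the work, as an engineer would, in place of code of your own. Each camera call takes 0.05 s, during which the arm holds its last target.

## Task

Stand the two doming blocks upright side by side in the channel of the blue clamp: the brass one at the fixed end stop, the silver one next to it on the jaw side, both square to the channel and flat on its floor. Then turn the thumbscrew clockwise until it seats, back it off a quarter turn, and finish while still gripping the thumbscrew's bar and holding it there. Leave the pocket scale, the amber jar and the pliers where they are.

Things in the scene. Friction and masses are not known exactly. Their poses are not given: they have to be found in the camera images.
- clamp: Row clamp fixed to the bench: steel plate 100 (x) x 190 (y) x 12 mm, y -117 to +73. Origin at bench height on the channel's centre line. The channel runs along its y: floor 12 mm above the bench, 48 mm wide between rails 8 mm wide and 8 mm high (y -38 to +50). A blue housing, 64 x 68 mm, top 52 mm above the bench, centred at y = -79, carries the upright thumbscrew
- stop_face (a point): Middle of the inner face of the fixed blue end stop, at clamp y = +50 mm, 27 mm above the bench. The stop is 60 mm wide, 14 thick, top 42 mm above the bench. The row starts here and runs to clamp -y
- jaw_face (a point): Middle of the sliding steel jaw's face, at clamp y = -(16 + 3 q) mm, q the thumbscrew's value in rad; jaw 38 mm wide, 12 thick, top 38 mm above the bench. Between stop and jaw: 71.7 to 75 mm at the start, 66 mm with the screw seated, for a row of 64 mm; closing, the jaw pushes the blocks together
- thumbscrew (a joint): Thumbscrew angle about its upright axis, rad: 0 = seated on its hard stop; grows anticlockwise seen from above (backing off), to 3.3. Clockwise tightens and closes the jaw 3 mm per rad. 1.9 to 3.0 at the start. Friction about 0.05 N m; stays where it is left; does not rise or fall
- thumb_bar (a point): Upright brass grip bar of the thumbscrew, 44 long (x), 12 thick (y), 30 mm high, one end red. Origin: centre of its underside, on the screw's axis, 64 mm above the bench, at clamp x = 0, y = -79 mm. Its x points to the red end: to clamp +y when seated, to clamp -x when backed off a quarter turn. A brass collar 32 mm across lies below it
- brass_block: Brass doming block, 40 (x) x 32 (y) x 45 mm (z), about 0.45 kg, loose; three round hollows drawn on top (one large, two small). Origin at the centre of its underside. In the channel its x (40 mm) lies across the channel, either way round, its 32 mm along it
- steel_block: Silver-coloured doming block, 40 (x) x 32 (y) x 45 mm (z), about 0.42 kg, loose; two equal round hollows drawn on top. Origin at the centre of its underside. Lies in the channel like the brass one
- scale: Bystander: black pocket scale 75 x 125 x 20 mm with a steel pan; origin at the centre of its underside
- jar: Bystander: small amber glass jar, 48 mm across, 55 mm high; origin at the centre of its underside
- pliers: Bystander: pliers with red handles lying flat along their x, about 155 mm long, 12 mm high; origin on the bench below the joint
Not all that is in view belongs to the job. Of the things that look like the steel_block, the middle-sized one is meant.

How it is judged:
By the outcome, as a careful person would: the job done as asked, in the order asked, and still so for the second after the job is handed in, while the arm keeps its last pose, push and grip.
It also fails if it takes over 64 s, if anything falls off the work surface, if the arm or the gripper's body presses on something with over 40 N, if the wrist force passes 120 N, or if a joint passes its speed limit or range.

## Working session

There is one attempt and no reset: what is moved stays moved. The work goes in short steps, Python scripts to look and compute and a tool call to move; the robot and the scene stay as the last step left them, time stands still between calls to the robot, and variables do not carry over. Pictures are saved under pics/ and viewed, and the job is handed in when it is done.

Besides the shell and the picture viewer there is one more tool, called after "Emit:" in YAML: its name, and indented under it one key for each argument. jog_arm: Moves the arm, as the interface text tells. Its arguments: {"type":"object","properties":{"commands":{"type":"array","items":{"type":"array","items":{"type":"number"}}},"gripper":{"type":"number"},"newtons":{"type":"number"}},"required":["commands"]}

```bash
ls; mkdir -p pics
cat > h.py <<'E'
import numpy as np,cv2
from workcell import observe, grab_frame, camera_info, bot, nets
def save(n,im): cv2.imwrite('pics/'+n+'.png',im[:,:,::-1])
def K(ci):
    f=240/np.tan(np.radians(ci['fov_y'])/2); return np.array([[f,0,ci['cx']],[0,f,ci['cy']],[0,0,1.]])
def rpy(r):
    from scipy.spatial.transform import Rotation as R
    return R.from_euler('xyz',r).as_matrix()
def cam(name,st=None):
    ci=camera_info(name)
    if name=='wrist':
        st=st or observe(); T=np.array(ci['tool_from_camera']); Rt=rpy(st['tool_rot']) ; t=np.array(st['position'])
        Rwc=Rt@T[:3,:3]; c=Rt@T[:3,3]+t; R=Rwc.T; tt=-R@c
    else: R=np.array(ci['R']);tt=np.array(ci['t'])
    return K(ci),np.array(ci['distortion'],float),R,tt
def ray(c,px):
    k,d,R,t=c; u=cv2.undistortPoints(np.array(px,float).reshape(-1,1,2),k,d).reshape(-1,2)
    return -R.T@t,(R.T@np.c_[u,np.ones(len(u))].T).T
def onz(c,px,z):
    o,d=ray(c,px); return o+d*((z-o[2])/d[:,2])[:,None]
def proj(c,X):
    k,d,R,t=c; return cv2.projectPoints(np.array(X,float).reshape(-1,3),cv2.Rodrigues(R)[0],t,k,d)[0].reshape(-1,2)
E
python3 - <<'E'
from h import *
print(observe()); print(bot.tip_extent)
for n in('scene','side','wrist'):
    save(n+'0',grab_frame(n)); c=cam(n); print(n,-c[2].T@c[3],c[2][2],camera_info(n)['fov_y'])
    for t in ['clamp','brass_block','steel_block','thumb_bar','stop_face','jaw_face','scale','jar','pliers']:
        print(t,[(round(x['p'],2),np.round(x['location']).tolist()) for x in nets.pinpoint(n,t)])
E
```

```text
pics
{'clock': 0.0, 'qpos': array([-1.41417934,  0.52205529, -0.03632243,  1.60001372,  0.0212099 ,
        1.02113622, -0.11281465]), 'qd': array([-2.31696789e-04, -2.38946242e-04,  3.21932058e-05,  6.31174043e-04,
        5.94852953e-04, -1.84236732e-03, -1.55242478e-04]), 'joint_efforts': array([ 4.63320066e-04, -9.27092457e+01,  1.98039897e+00, -3.69938099e+01,
        1.80030585e-02,  8.34069477e-03,  1.98617549e-06]), 'position': array([0.14050918, 0.60861775, 0.21889805]), 'tool_rot': array([-1.48886725,  1.56956906, -1.71570789]), 'force': array([0.44706221, 0.79454893, 0.72925608]), 'moment': array([0.00917595, 0.03179775, 0.01516989]), 'grip_width': 0.08516386974124125}
0.011
scene [ 1.35872606 -0.60989064  0.81738854] [-0.62985041  0.48108664 -0.60979021] 50.686213125678826
clamp [(0.86, [283.0, 254.0])]
brass_block [(0.54, [388.0, 239.0])]
steel_block [(0.6, [344.0, 192.0]), (0.58, [362.0, 209.0]), (0.47, [336.0, 220.0])]
thumb_bar [(0.6, [260.0, 246.0])]
stop_face [(0.9, [295.0, 236.0])]
jaw_face [(0.56, [285.0, 252.0]), (0.42, [277.0, 245.0])]
scale [(0.83, [401.0, 186.0])]
jar [(0.71, [379.0, 305.0])]
pliers [(0.62, [157.0, 306.0])]
side [0.43316758 0.75296106 0.65383257] [ 0.135777   -0.78959443 -0.59841895] 54.917984798872816
clamp [(0.94, [350.0, 242.0])]
brass_block [(0.67, [268.0, 318.0])]
steel_block [(0.91, [351.0, 338.0]), (0.84, [408.0, 352.0]), (0.55, [353.0, 301.0])]
thumb_bar [(0.52, [345.0, 202.0])]
stop_face [(0.76, [356.0, 245.0])]
jaw_face [(0.58, [347.0, 228.0])]
scale [(0.61, [358.0, 434.0])]
jar [(0.93, [227.0, 256.0])]
pliers [(0.72, [367.0, 170.0])]
wrist [0.06621043 0.6264073  0.37348994] [ 0.29141398 -0.06801481 -0.95417602] 71.38341912701893
clamp []
brass_block []
steel_block [(0.78, [122.0, 466.0])]
thumb_bar []
stop_face []
jaw_face []
scale []
jar []
pliers []
```

Run:
```python
from h import *
a=cv2.imread('pics/scene0.png'); cv2.imwrite('pics/sc_crop.png',cv2.resize(a[140:340,110:450],None,fx=2.35,fy=2.35,interpolation=3))
a=cv2.imread('pics/side0.png'); cv2.imwrite('pics/sd_crop.png',cv2.resize(a[150:480,170:470],None,fx=1.8,fy=1.8,interpolation=3))
c1=cam('scene');c2=cam('side')
for n,p1,p2,z in [('brass',[388,239],[268,318],0),('clamp',[283,254],[350,242],0),('stop',[295,236],[356,245],.027),('bar',[260,246],[345,202],.064),('s1',[344,192],[351,338],0),('s2',[362,209],[408,352],0),('s3',[336,220],[353,301],0),('jar',[379,305],[227,256],0),('scale',[401,186],[358,434],0),('pliers',[157,306],[367,170],0)]:
    print(n,np.round(onz(c1,[p1],z)[0],3),np.round(onz(c2,[p2],z)[0],3))
```

```text
brass [0.624 0.172 0.   ] [0.636 0.174 0.   ]
clamp [ 0.515 -0.087  0.   ] [ 0.507 -0.08   0.   ]
stop [ 0.501 -0.039  0.027] [ 0.49  -0.037  0.027]
bar [ 0.525 -0.155  0.064] [ 0.528 -0.147  0.064]
s1 [0.378 0.221 0.   ] [0.476 0.199 0.   ]
s2 [0.478 0.207 0.   ] [0.374 0.216 0.   ]
s3 [ 0.477  0.114 -0.   ] [0.481 0.106 0.   ]
jar [ 0.792 -0.01  -0.   ] [0.772 0.007 0.   ]
scale [0.452 0.385 0.   ] [0.446 0.379 0.   ]
pliers [ 0.504 -0.414  0.   ] [ 0.495 -0.42   0.   ]
```

View pics/sc_crop.png

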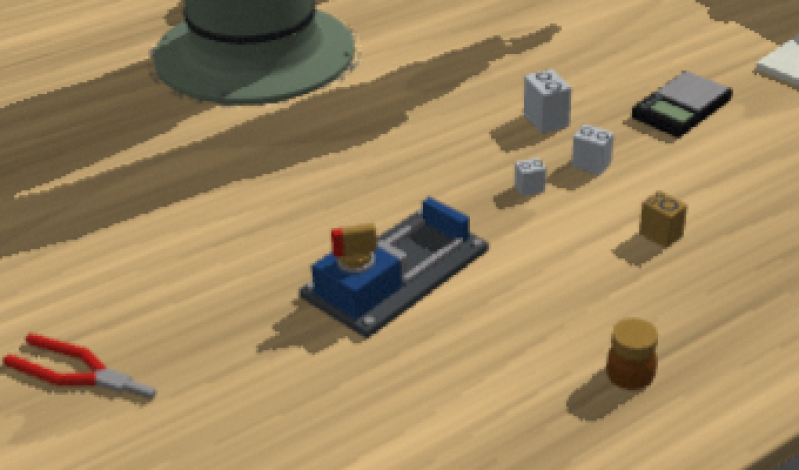

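View pics/sd_crop.png

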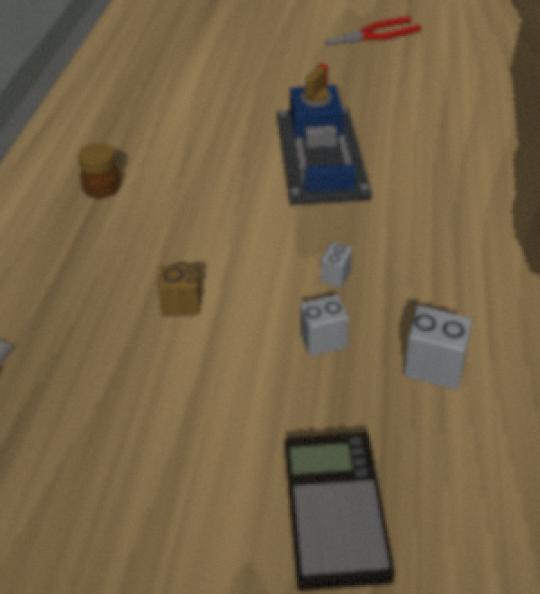

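View pics/side0.png

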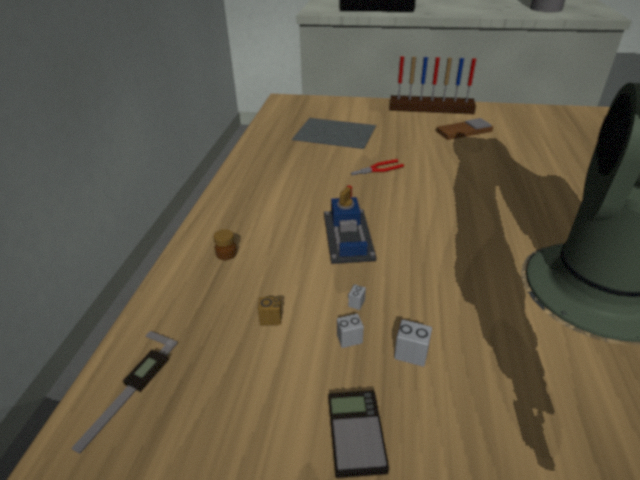

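View pics/wrist0.png

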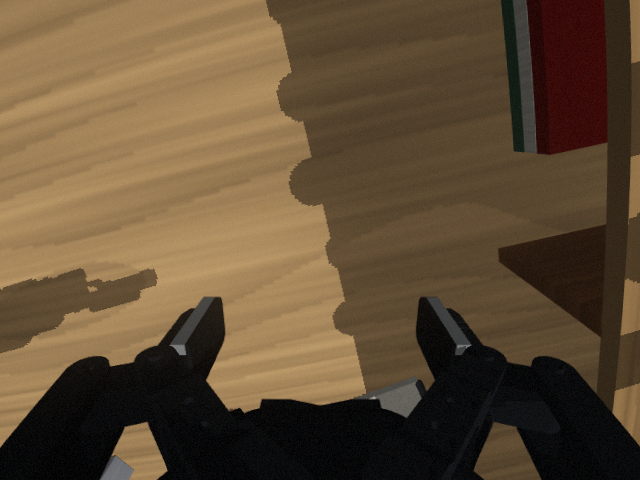

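```bash
cat > fit.py <<'E'
from h import *
from scipy.optimize import minimize
def box(x0,x1,y0,y1,z0,z1): return np.array([[x,y,z] for x in(x0,x1) for y in(y0,y1) for z in(z0,z1)],float)/1000
BLOCK=[box(-20,20,-16,16,0,45)]
CLAMP=[box(-50,50,-117,73,0,12),box(-32,32,-113,-45,12,52),box(-30,30,50,64,12,42)]
CL2=CLAMP+[box(-16,16,-95,-63,52,64)]
def render(c,parts,p,z=0):
    m=np.zeros((480,640),np.uint8); cs,sn=np.cos(p[2]),np.sin(p[2])
    for b in parts:
        X=b@np.array([[cs,sn,0],[-sn,cs,0],[0,0,1]])+[p[0],p[1],z]
        h=cv2.convexHull(np.round(proj(c,X)*16).astype(np.int32)); cv2.fillConvexPoly(m,h,1,cv2.LINE_8,4)
    return m>0
def iou(a,b): return (a&b).sum()/max(1,(a|b).sum())
def fit(views,parts,p0,z=0,yaws=None,s=1):
    best=None
    def f(p): return -np.mean([iou(render(c,parts,p,z),m) for c,m in views])
    for y in (yaws if yaws is not None else np.arange(0,np.pi,np.pi/8)):
        sim=np.array([[p0[0],p0[1],y]]*4)+np.array([[0,0,0],[.008*s,0,0],[0,.008*s,0],[0,0,.2]])
        r=minimize(f,sim[0],method='Nelder-Mead',options=dict(initial_simplex=sim,xatol=1e-4,fatol=1e-4,maxiter=150))
        if best is None or r.fun<best.fun: best=r
    return best.x,-best.fun
E
python3 - <<'E'
from fit import *
c1=cam('scene');c2=cam('side')
grab_frame('scene');grab_frame('side')
def near(ms,px):
    g=[m for m in ms if m['rect'][0]-4<=px[0]<=m['rect'][2]+4 and m['rect'][1]-4<=px[1]<=m['rect'][3]+4]
    return g[0]['mask']
S={n:(nets.silhouettes('scene',n),nets.silhouettes('side',n)) for n in('brass_block','steel_block','clamp')}
import pickle
for n,k,a,b,p0,parts in [('brass','brass_block',[388,239],[268,318],[.63,.173],BLOCK),('steel','steel_block',[362,208],[351,336],[.477,.203],BLOCK),('clamp','clamp',[283,254],[350,242],[.51,-.083],CL2)]:
    m1=near(S[k][0],a);m2=near(S[k][1],b)
    print(n,m1.sum(),m2.sum())
    yaws=[0.2] if n=='clamp' else None
    if n=='clamp': yaws=np.arange(-.2,.9,.2)
    for v in([(c1,m1),(c2,m2)],[(c1,m1)],[(c2,m2)]):
        p,s=fit(v,parts,p0,yaws=yaws); print(np.round(p,4),round(s,3))
E
```

```text
brass 405 607
[0.6302 0.1768 3.4217] 0.908
[0.6309 0.1762 3.3237] 0.957
[0.6306 0.1747 0.3071] 0.872
steel 303 740
[0.4781 0.2011 0.3986] 0.881
[0.4766 0.2051 0.6684] 0.909
[0.4786 0.201  0.3209] 0.912
clamp 2554 2830
[ 0.5089 -0.0784  0.2275] 0.914
[ 0.5072 -0.0757  0.2164] 0.917
[ 0.5098 -0.0826  0.2296] 0.936
```

```bash
cat > plan.py <<'E'
from h import *
from scipy.spatial.transform import Rotation as Ro
def Rdown(psi): # tool x down, tool y at world angle psi
    x=np.array([0,0,-1.]);y=np.array([np.cos(psi),np.sin(psi),0]); return np.c_[x,y,np.cross(x,y)]
def yawnow(R): return np.arctan2(R[1,1],R[0,1])
def plan(P,psi,mod=True,vmax=40,show=True):
    s=observe();R=rpy(s['tool_rot']);p=np.array(s['position'])
    y=yawnow(R); d=psi-y
    if mod: d=(d+np.pi/2)%np.pi-np.pi/2
    else: d=(d+np.pi)%(2*np.pi)-np.pi
    Rt=Rdown(y+d); rv=Ro.from_matrix(R.T@Rt).as_rotvec()
    dp=np.array(P)-p; loc=R.T@dp*1000
    n=int(max(np.ceil(np.linalg.norm(loc)/vmax),np.ceil(np.linalg.norm(rv)/.13),1))
    print('t',round(s['clock'],2),'pos',np.round(p,4),'yaw',round(y,3),'q7',round(s['qpos'][6],2),'w',round(s['grip_width'],4),'F',np.round(s['force'],1))
    print('local mm',np.round(loc,1),'rotvec',np.round(rv,3),'rows',n)
    # per-row accounting for rotating frame
    out=[]
    for i in range(n):
        Ri=R@Ro.from_rotvec(rv*i/n).as_matrix(); out.append(np.r_[np.round(Ri.T@dp*1000/n,1),np.round(rv/n,3)].tolist())
    print(out)
E
python3 - <<'E'
from plan import *
print(np.array(camera_info('wrist')['tool_from_camera']).round(3))
plan([.63,.175,.22],0.27)
E
```

```text
[[ 0.    -0.299  0.954 -0.154]
 [ 1.    -0.001 -0.001  0.   ]
 [ 0.001  0.954  0.299 -0.076]
 [ 0.     0.     0.     1.   ]]
t 1.9 pos [0.1406 0.609  0.2195] yaw 1.344 q7 -0.11 w 0.0855 F [ 0.6  0.  -0.2]
local mm [-5.000e-01 -3.128e+02  5.745e+02] rotvec [1.074 0.    0.   ] rows 17
[[-0.0, -18.4, 33.8, 0.063, 0.0, 0.0], [-0.0, -16.2, 34.9, 0.063, 0.0, 0.0], [-0.0, -14.0, 35.8, 0.063, 0.0, 0.0], [-0.0, -11.7, 36.7, 0.063, 0.0, 0.0], [-0.0, -9.4, 37.3, 0.063, 0.0, 0.0], [-0.0, -7.0, 37.8, 0.063, 0.0, 0.0], [-0.0, -4.6, 38.2, 0.063, 0.0, 0.0], [-0.0, -2.2, 38.4, 0.063, 0.0, 0.0], [-0.0, 0.3, 38.5, 0.063, 0.0, 0.0], [-0.0, 2.7, 38.4, 0.063, 0.0, 0.0], [-0.0, 5.1, 38.1, 0.063, 0.0, 0.0], [-0.0, 7.5, 37.7, 0.063, 0.0, 0.0], [-0.0, 9.9, 37.2, 0.063, 0.0, 0.0], [-0.0, 12.2, 36.5, 0.063, 0.0, 0.0], [-0.0, 14.5, 35.6, 0.063, 0.0, 0.0], [-0.0, 16.7, 34.7, 0.063, 0.0, 0.0], [-0.0, 18.9, 33.5, 0.063, 0.0, 0.0]]
```

Emit:
jog_arm:
  commands:
    - [0,-18,34,0.063,0,0]
    - [0,-16,35,0.063,0,0]
    - [0,-14,36,0.063,0,0]
    - [0,-12,37,0.063,0,0]
    - [0,-9,37,0.063,0,0]
    - [0,-7,38,0.063,0,0]
    - [0,-5,38,0.063,0,0]
    - [0,-2,38,0.063,0,0]
    - [0,0,38,0.063,0,0]
    - [0,3,38,0.063,0,0]
    - [0,5,38,0.063,0,0]
    - [0,8,38,0.063,0,0]
    - [0,10,37,0.063,0,0]
    - [0,12,36,0.063,0,0]
    - [0,15,36,0.063,0,0]
    - [0,17,35,0.063,0,0]
    - [0,19,34,0.063,0,0]
  gripper: 0
  newtons: 60

```text
clock: 3.6
position: [0.6386, 0.1567, 0.2192]
tool_rot: [2.823, 1.565, 1.493]
force: [-0.5, 1.0, -0.1]
grip_width: 0.0851
```

Run:
```python
from plan import *
plan([.63,.175,.22],0.27)
c=cam('wrist'); im=grab_frame('wrist'); save('w1',im)
print(proj(c,[[.63,.175,0],[.63,.175,.045]]))
```

```text
t 3.6 pos [0.6386 0.1567 0.2192] yaw 0.241 q7 0.09 w 0.0851 F [-0.5  1.  -0.1]
local mm [ -0.7  -4.  -19.9] rotvec [-0.029 -0.005 -0.002] rows 1
[[-0.7, -4.0, -19.9, -0.029, -0.005, -0.002]]
[[315.97297085 186.88117167]
 [315.53821212 193.6640784 ]]
```

View pics/w1.png

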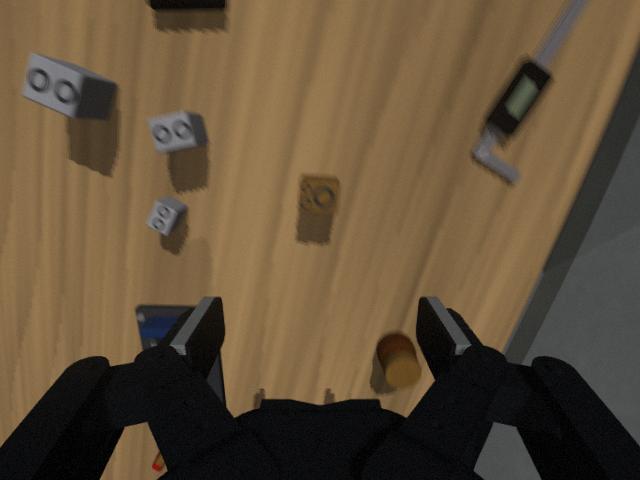

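```bash
python3 - <<'E'
from fit import *
c=cam('wrist'); im=grab_frame('wrist')
for n,k,px,p0 in [('brass','brass_block',[318,195],[.63,.175]),('steel','steel_block',[178,131],[.478,.202])]:
    for m in nets.silhouettes('wrist',k):
        r=m['rect']
        if r[0]<=px[0]<=r[2] and r[1]<=px[1]<=r[3]:
            p,s=fit([(c,m['mask'])],BLOCK,p0); print(n,r,np.round(p,4),round(s,3),m['mask'].sum())
            v=im.copy(); v[render(c,BLOCK,p)^m['mask']]=[255,0,0]
            x,y=px; save('z_'+n,cv2.resize(v[y-50:y+50,x-50:x+50],None,fx=5,fy=5,interpolation=0)); break
E
python3 -c "
import cv2,numpy as np
cv2.imwrite('pics/z1.png',cv2.resize(np.hstack([cv2.imread('pics/z_brass.png'),cv2.imread('pics/z_steel.png')]),(800,400)))"
```

```text
brass [293.8, 166.8, 335.2, 202.4] [0.6315 0.176  3.3061] 0.935 1450
steel [140.5, 102.1, 202.9, 146.5] [0.4804 0.2018 0.4036] 0.944 2051
```

View pics/z1.png

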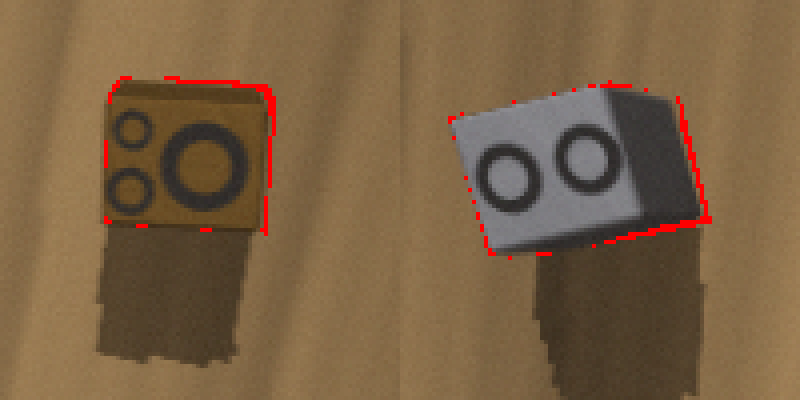

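Run:
```python
from plan import *
plan([.631,.176,.022],0.18)
```

```text
t 3.8 pos [0.6378 0.157  0.2188] yaw 0.242 q7 0.09 w 0.0855 F [ 0.5  0.5 -0.2]
local mm [196.8  -2.2 -19.1] rotvec [ 0.062 -0.005 -0.001] rows 5
[[39.4, -0.4, -3.8, 0.012, -0.001, -0.0], [39.4, -0.5, -3.9, 0.012, -0.001, -0.0], [39.4, -0.5, -3.9, 0.012, -0.001, -0.0], [39.4, -0.6, -3.9, 0.012, -0.001, -0.0], [39.4, -0.6, -3.9, 0.012, -0.001, -0.0]]
```

Emit:
jog_arm:
  commands:
    - [30,-1,-9,0.031,-0.005,0]
    - [40,-1,-10,0.031,0,0]
    - [40,0,0,0,0,0]
    - [20,0,0,0,0,0]
    - [0,0,0,0,0,0]

```text
clock: 4.3
position: [0.6291, 0.1828, 0.0864]
tool_rot: [2.429, 1.565, 1.045]
force: [-0.2, -0.9, 0.7]
grip_width: 0.0855
```

Run:
```python
from plan import *
from fit import *
c=cam('wrist'); im=grab_frame('wrist')
v=im.copy()
for z in(0,.045):
  for i,q in enumerate(proj(c,[[.631+np.cos(.17)*a-np.sin(.17)*b,.176+np.sin(.17)*a+np.cos(.17)*b,z] for a,b in((.02,.016),(.02,-.016),(-.02,-.016),(-.02,.016))])): cv2.circle(v,tuple(int(t) for t in q),3,(255,0,0),1)
save('w2',v)
plan([.631,.176,.022],0.17)
```

```text
t 4.35 pos [0.6297 0.183  0.0878] yaw 0.187 q7 0.04 w 0.0855 F [ 0.1 -0.   1.2]
local mm [65.7 -0.3  7.4] rotvec [ 0.017 -0.004 -0.005] rows 2
[[32.9, -0.2, 3.7, 0.008, -0.002, -0.002], [32.9, -0.0, 3.6, 0.008, -0.002, -0.002]]
```

View pics/w2.png

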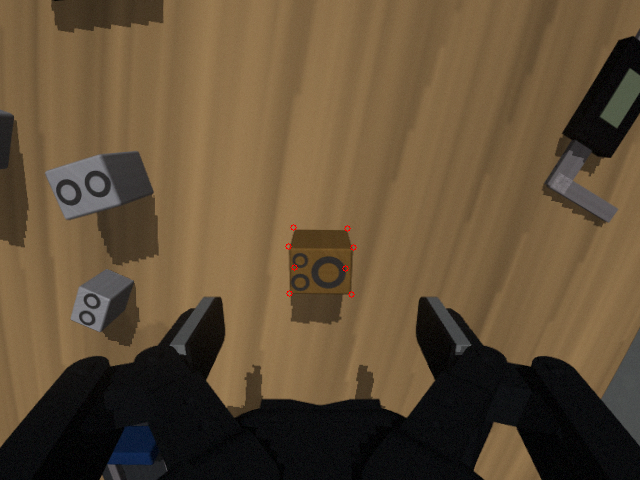

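Emit:
jog_arm:
  commands:
    - [25,0,7,0.017,-0.004,-0.005]
    - [25,0,0,0,0,0]
    - [14,0,0,0,0,0]
    - [1,0,0,0,0,0]

```text
clock: 4.75
position: [0.6339, 0.1796, 0.0279]
tool_rot: [1.932, 1.562, 0.535]
force: [-0.0, 1.1, -0.5]
grip_width: 0.0854
```

Run:
```python
from plan import *
plan([.631,.176,.022],0.17)
```

```text
t 4.75 pos [0.6339 0.1796 0.0279] yaw 0.173 q7 0.06 w 0.0854 F [-0.   1.1 -0.5]
local mm [ 5.9 -3.5  3. ] rotvec [ 0.003 -0.003 -0.008] rows 1
[[5.9, -3.5, 3.0, 0.003, -0.003, -0.008]]
```

Emit:
jog_arm:
  commands:
    - [6,-3.5,3,0.003,-0.003,-0.008]
    - [1,0,0,0,0,0]

```text
clock: 4.95
position: [0.6318, 0.1764, 0.0229]
tool_rot: [1.787, 1.569, 0.386]
force: [-0.9, -0.1, -0.3]
grip_width: 0.0854
```

Run:
```python
from plan import *
plan([.631,.176,.022],0.17)
```

```text
t 4.95 pos [0.6318 0.1764 0.0229] yaw 0.17 q7 0.06 w 0.0854 F [-0.9 -0.1 -0.3]
local mm [ 0.9 -0.8  0.3] rotvec [ 0.    -0.    -0.002] rows 1
[[0.9, -0.8, 0.3, 0.0, -0.0, -0.002]]
```

Emit:
jog_arm:
  commands:
    - [1,-1,0,0,0,-0.002]
    - [0,0,0,0,0,0]
    - [0,0,0,0,0,0]
    - [0,0,0,0,0,0]
    - [0,0,0,0,0,0]
    - [0,0,0,0,0,0]
    - [0,0,0,0,0,0]
  gripper: 255
  newtons: 60

```text
clock: 5.65
position: [0.6316, 0.1767, 0.0244]
tool_rot: [2.048, 1.568, 0.648]
force: [-0.7, -1.3, 0.2]
grip_width: 0.0381
```

Run:
```python
from plan import *
plan([.631,.176,.022],0.17)
```

```text
t 5.65 pos [0.6316 0.1767 0.0244] yaw 0.171 q7 0.06 w 0.0381 F [-0.7 -1.3  0.2]
local mm [ 2.4 -0.7  0.5] rotvec [ 0.001 -0.001 -0.002] rows 1
[[2.4, -0.7, 0.5, 0.001, -0.001, -0.002]]
```

Run:
```python
from plan import *
plan([.631,.176,.2],0.2)
plan([.513,-.115,.23],0.2275)
```

```text
t 5.65 pos [0.6316 0.1767 0.0244] yaw 0.171 q7 0.06 w 0.0381 F [-0.7 -1.3  0.2]
local mm [-175.6   -0.3    0.3] rotvec [-0.029 -0.001 -0.002] rows 5
[[-35.1, -0.1, 0.1, -0.006, -0.0, -0.0], [-35.1, -0.1, 0.1, -0.006, -0.0, -0.0], [-35.1, -0.1, 0.1, -0.006, -0.0, -0.0], [-35.1, -0.1, 0.1, -0.006, -0.0, -0.0], [-35.1, -0.1, 0.1, -0.006, -0.0, -0.0]]
t 5.65 pos [0.6316 0.1767 0.0244] yaw 0.171 q7 0.06 w 0.0381 F [-0.7 -1.3  0.2]
local mm [-206.3 -166.   267.1] rotvec [-0.057 -0.001 -0.002] rows 10
[[-20.6, -16.6, 26.7, -0.006, -0.0, -0.0], [-20.6, -16.8, 26.6, -0.006, -0.0, -0.0], [-20.6, -16.9, 26.5, -0.006, -0.0, -0.0], [-20.6, -17.1, 26.4, -0.006, -0.0, -0.0], [-20.6, -17.2, 26.3, -0.006, -0.0, -0.0], [-20.6, -17.4, 26.2, -0.006, -0.0, -0.0], [-20.6, -17.5, 26.1, -0.006, -0.0, -0.0], [-20.6, -17.7, 26.0, -0.006, -0.0, -0.0], [-20.6, -17.8, 25.9, -0.006, -0.0, -0.0], [-20.6, -18.0, 25.8, -0.006, -0.0, -0.0]]
```

Emit:
jog_arm:
  commands:
    - [-15,0,0,-0.006,0,0]
    - [-35,0,0,-0.006,0,0]
    - [-35,-12,15,-0.006,0,0]
    - [-35,-20,32,-0.006,0,0]
    - [-30,-22,34,-0.006,0,0]
    - [-25,-22,34,-0.006,0,0]
    - [-18,-22,34,-0.006,0,0]
    - [-13,-22,34,-0.006,0,0]
    - [0,-22,34,-0.005,0,0]
    - [0,-18,30,-0.005,0,0]
    - [0,-10,17,0,0,0]
    - [0,0,0,0,0,0]

```text
clock: 6.85
position: [0.5135, -0.1282, 0.2469]
tool_rot: [1.544, 1.562, 0.207]
force: [1.2, 0.6, -3.9]
grip_width: 0.0385
```

Run:
```python
from plan import *
from fit import *
plan([.513,-.115,.23],0.2275)
c=cam('wrist'); im=grab_frame('wrist'); 
ms=nets.silhouettes('wrist','clamp'); m=ms[0]['mask']; print([x['p'] for x in ms],m.sum())
for n in('thumb_bar','jaw_face','stop_face'):print(n,[(round(x['p'],2),np.round(x['location']).tolist()) for x in nets.pinpoint('wrist',n)])
v=im.copy()
e=cv2.Canny(m.astype(np.uint8)*255,50,100)>0; v[e]=[255,0,0]
e=cv2.Canny(render(c,CLAMP,[.509,-.0784,.2275]).astype(np.uint8)*255,50,100)>0; v[e]=[0,255,0]
save('w3',v); np.save('m3.npy',m); save('w3r',im)
```

```text
t 6.85 pos [ 0.5135 -0.1282  0.2469] yaw 0.234 q7 0.54 w 0.0385 F [ 1.2  0.6 -3.9]
local mm [ 17.    2.5 -13. ] rotvec [ 0.006  0.    -0.008] rows 1
[[17.0, 2.5, -13.0, 0.006, 0.0, -0.008]]
[0.72, 0.38, 0.16] 13510
thumb_bar [(0.79, [327.0, 238.0])]
jaw_face [(0.97, [328.0, 182.0])]
stop_face [(0.74, [325.0, 113.0])]
```

View pics/w3.png

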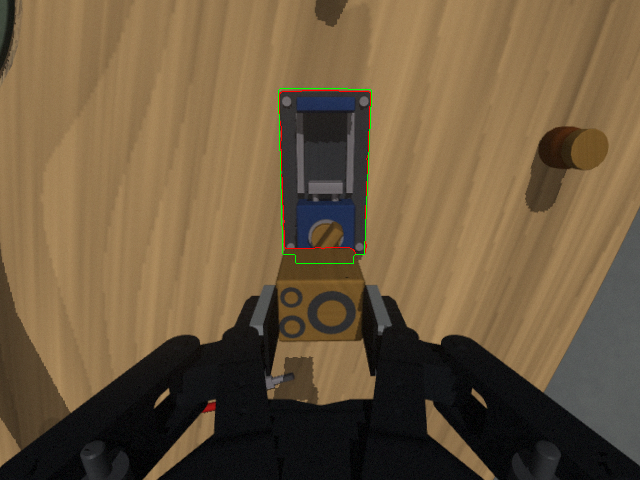

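Run:
```python
import fit
from fit import *
c=cam('wrist'); im=cv2.imread('pics/w3r.png')[:,:,::-1]; m=np.load('m3.npy'); m[243:]=0
r0=fit.render
def rr(c,parts,p,z=0):
    x=r0(c,parts,p,z); x[243:]=0; return x
fit.render=rr
print(fit.fit([(c,m)],CLAMP,[.509,-.0784],yaws=[.15,.2,.25,.3]))
save('z3',cv2.resize(im[80:350,230:420],None,fx=2.2,fy=2.2,interpolation=3))
```

```text
Traceback (most recent call last):
AttributeError: 'function' object has no attribute 'render'
```

```bash
python3 - <<'E'
import fit as F
from fit import *
s=observe();print(s['clock'],s['position'],s['qd'].round(3))
c=cam('wrist'); im=grab_frame('wrist'); m=nets.silhouettes('wrist','clamp')[0]['mask'].copy(); m[243:]=0
r0=F.render
def rr(c,parts,p,z=0):
    x=r0(c,parts,p,z); x[243:]=0; return x
F.render=rr
p,sc=F.fit([(c,m)],CLAMP,[.509,-.0784],yaws=[.15,.2,.25,.3]);print(p,sc)
import pickle;pickle.dump((c,im,m),open('w4.pkl','wb'))
save('z3',cv2.resize(im[80:350,230:420],None,fx=2.2,fy=2.2,interpolation=3))
v=im.copy();v[rr(c,CLAMP,p)^m]=[255,0,0]
# channel: rails inner edges at z=.020, stop face, jaw
cs,sn=np.cos(p[2]),np.sin(p[2]);W=lambda x,y,z:[p[0]+(cs*x-sn*y)/1e3,p[1]+(sn*x+cs*y)/1e3,z/1e3]
for a,b in [((-24,-38,20),(-24,50,20)),((24,-38,20),(24,50,20)),((-30,50,42),(30,50,42)),((-30,64,42),(30,64,42)),((-32,-45,52),(32,-45,52))]:
    q=proj(c,[W(*a),W(*b)]).round().astype(int); cv2.line(v,tuple(map(int,q[0])),tuple(map(int,q[1])),(0,255,0),1)
save('z3b',cv2.resize(v[80:350,230:420],None,fx=2.2,fy=2.2,interpolation=0))
E
python3 -c "
import cv2,numpy as np
cv2.imwrite('pics/z3c.png',cv2.resize(np.hstack([cv2.imread('pics/z3.png'),cv2.imread('pics/z3b.png')]),(800,568)))"
```

```text
7.1 [ 0.51503731 -0.12398166  0.24582034] [-0.004  0.005  0.     0.001 -0.    -0.002  0.004]
[ 0.51028535 -0.07991804  0.23731093] 0.9747866861403643
```

View pics/z3c.png

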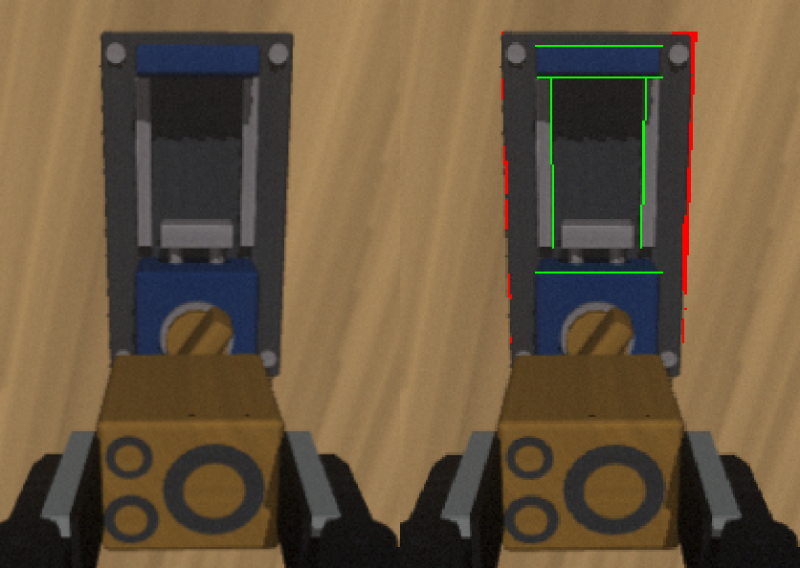

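Run:
```python
from fit import *; from plan import yawnow
import pickle; c,im,m=pickle.load(open('w4.pkl','rb'))
s=observe();p=s['position'];R=rpy(s['tool_rot']);print(p,yawnow(R),s['clock'])
pc=[.5100,-.0795,.235]
v=cv2.resize(im,None,fx=2,fy=2,interpolation=3)
for off,col in((0,(255,0,0)),(.003,(0,255,0)),(-.003,(0,0,255))):
  for zz in(.0244,.0244-.045):
   P=[p+R@np.array([zz,a,b+off]) for a,b in((-.02,-.016),(.02,-.016),(.02,.016),(-.02,.016))]
   q=(proj(c,P)*2+.5).round().astype(np.int32); cv2.polylines(v,[q.reshape(-1,1,2)],True,col,1)
# bar overlays
W=lambda x,y,z:np.array([pc[0]+np.cos(pc[2])*x-np.sin(pc[2])*y,pc[1]+np.sin(pc[2])*x+np.cos(pc[2])*y,z])
print('bar top center px',proj(c,[W(0,-.079,.094)]))
save('z5',v[440:720,380:880])
save('z6',cv2.resize(im[200:260,290:370],(800,600),interpolation=3))
```

```text
[ 0.51499029 -0.12410709  0.24563784] 0.23936189353881912 7.2
bar top center px [[324.18161411 252.44274031]]
```

View pics/z5.png

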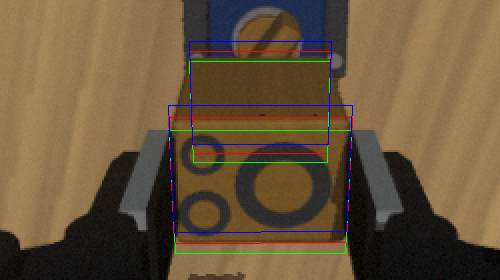

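View pics/z6.png

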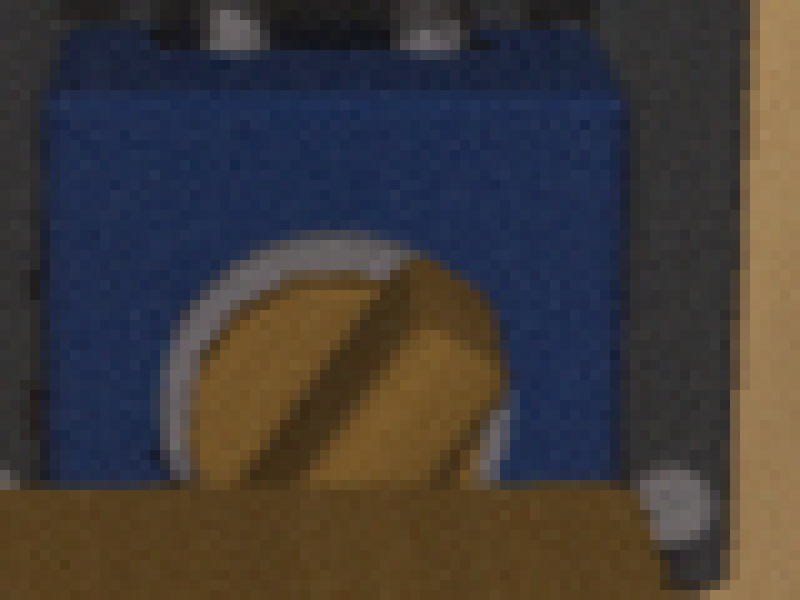

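```bash
cat >> plan.py <<'E'
PC=[.5100,-.0795,.235]
def C(x,y,z): # mm in clamp
    x,y=x/1e3,y/1e3
    return [PC[0]+np.cos(PC[2])*x-np.sin(PC[2])*y,PC[1]+np.sin(PC[2])*x+np.cos(PC[2])*y,z/1e3]
def toC(p):
    d=np.array(p[:2])-PC[:2];c,s=np.cos(PC[2]),np.sin(PC[2]);return np.round(np.array([c*d[0]+s*d[1],-s*d[0]+c*d[1],p[2]])*1000,1)
E
python3 - <<'E'
from plan import *
print(C(0,32.5,90)); plan(C(0,32.5,90),PC[2])
E
```

```text
[np.float64(0.5024326029708465), np.float64(-0.0478932839066891), 0.09]
t 7.2 pos [ 0.515  -0.1241  0.2456] yaw 0.239 q7 0.53 w 0.0377 F [-0.   0.2 -4.3]
local mm [155.7   4.7 -76.9] rotvec [ 0.004 -0.001 -0.007] rows 5
[[31.1, 0.9, -15.4, 0.001, -0.0, -0.001], [31.1, 1.0, -15.4, 0.001, -0.0, -0.001], [31.1, 1.0, -15.4, 0.001, -0.0, -0.001], [31.1, 1.0, -15.4, 0.001, -0.0, -0.001], [31.1, 1.1, -15.4, 0.001, -0.0, -0.001]]
```

Emit:
jog_arm:
  commands:
    - [15,1,-25,0.004,-0.001,-0.007]
    - [35,1,-25,0,0,0]
    - [38,1,-20,0,0,0]
    - [38,1,-7,0,0,0]
    - [25,0,0,0,0,0]
    - [3,0,0,0,0,0]
    - [0,0,0,0,0,0]

```text
clock: 7.9
position: [0.5029, -0.0418, 0.0877]
tool_rot: [1.293, 1.567, -0.037]
force: [0.4, 0.2, -3.5]
grip_width: 0.038
```

Run:
```python
from plan import *
plan(C(0,32.5,37),PC[2]); print(toC(observe()['position']))
c=cam('wrist'); im=grab_frame('wrist'); v=im.copy()
for a,b in [((-24,-38,20),(-24,50,20)),((24,-38,20),(24,50,20)),((-30,50,42),(30,50,42)),((-30,64,42),(30,64,42)),((-50,73,12),(50,73,12)),((-50,-117,12),(-50,73,12)),((50,-117,12),(50,73,12))]:
    q=proj(c,[C(*a),C(*b)]).round().astype(int); cv2.line(v,tuple(map(int,q[0])),tuple(map(int,q[1])),(0,255,0),1)
save('w5',v)
v=grab_frame('side');save('s5',cv2.resize(v[160:300,270:430],(800,700))[:600])
```

```text
t 7.9 pos [ 0.5029 -0.0418  0.0877] yaw 0.242 q7 0.47 w 0.038 F [ 0.4  0.2 -3.5]
local mm [50.7 -2.1  5.8] rotvec [ 0.007  0.001 -0.003] rows 2
[[25.3, -1.0, 2.9, 0.003, 0.0, -0.002], [25.3, -1.0, 2.9, 0.003, 0.0, -0.002]]
[ 1.9 38.3 87.7]
```

View pics/w5.png

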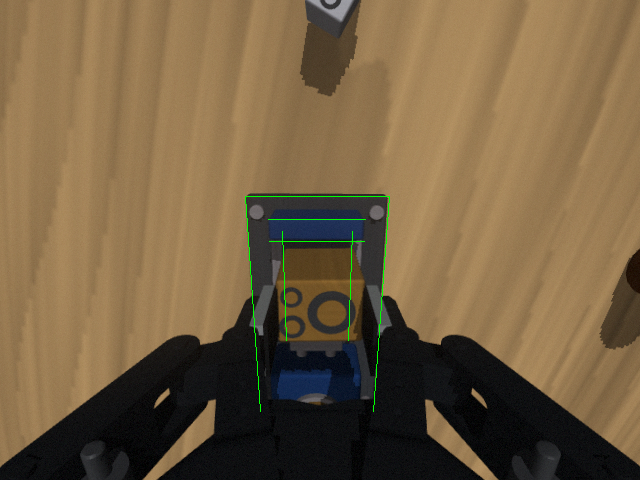

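View pics/s5.png

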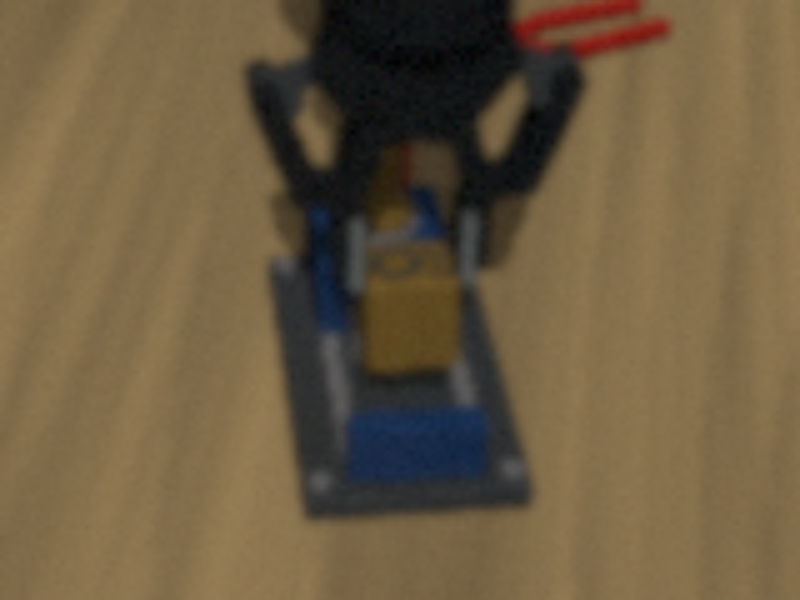

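Emit:
jog_arm:
  commands:
    - [15,-2,6,0.007,0.001,-0.003]
    - [20,0,0,0,0,0]
    - [5,0,0,0,0,0]
    - [0,0,0,0,0,0]

```text
clock: 8.4
position: [0.5058, -0.0502, 0.0496]
tool_rot: [1.377, 1.562, 0.038]
force: [0.4, -0.3, -4.2]
grip_width: 0.0384
```

Run:
```python
from plan import *
plan(C(0,32.5,37),PC[2]); print(toC(observe()['position']))
```

```text
t 8.4 pos [ 0.5058 -0.0502  0.0496] yaw 0.232 q7 0.5 w 0.0384 F [ 0.4 -0.3 -4.2]
local mm [12.6 -2.8 -3. ] rotvec [-0.003  0.002 -0.008] rows 1
[[12.6, -2.8, -3.0, -0.003, 0.002, -0.008]]
[ 2.7 29.5 49.6]
```

Emit:
jog_arm:
  commands:
    - [4,-3,3,-0.003,0.002,-0.008]
    - [1,0,0,0,0,0]
    - [0,0,0,0,0,0]

```text
clock: 8.7
position: [0.5041, -0.0548, 0.0455]
tool_rot: [1.623, 1.57, 0.287]
force: [0.5, 0.5, -4.6]
grip_width: 0.0379
```

Run:
```python
from plan import *
plan(C(0,32.5,37),PC[2]); print(toC(observe()['position']))
```

```text
t 8.7 pos [ 0.5041 -0.0548  0.0455] yaw 0.234 q7 0.51 w 0.0379 F [ 0.5  0.5 -4.6]
local mm [ 8.5 -0.  -7.1] rotvec [-0.001 -0.    -0.001] rows 1
[[8.5, -0.0, -7.1, -0.001, -0.0, -0.001]]
[-0.  25.4 45.5]
```

Emit:
jog_arm:
  commands:
    - [3,0,-7,0,0,0]
    - [3,0,0,0,0,0]
    - [0,0,0,0,0,0]

```text
clock: 9.0
position: [0.5027, -0.047, 0.0397]
tool_rot: [1.583, 1.569, 0.247]
force: [0.2, 0.2, -4.6]
grip_width: 0.0382
```

Run:
```python
from plan import *
plan(C(0,32.5,37),PC[2]); print(toC(observe()['position']))
```

```text
t 9.0 pos [ 0.5027 -0.047   0.0397] yaw 0.235 q7 0.5 w 0.0382 F [ 0.2  0.2 -4.6]
local mm [ 2.7 -0.5  0.8] rotvec [-0.    -0.    -0.002] rows 1
[[2.7, -0.5, 0.8, -0.0, -0.0, -0.002]]
[ 0.5 33.3 39.7]
```

Now down to contact, then push toward the stop.

Emit:
jog_arm:
  commands:
    - [2,0,0,0,0,0]
    - [1,0,0,0,0,0]
    - [1,0,0,0,0,0]

```text
clock: 9.3
position: [0.5029, -0.0469, 0.036]
tool_rot: [1.641, 1.568, 0.305]
force: [-11.5, 1.1, 39.1]
grip_width: 0.0377
```

Run:
```python
from plan import *
plan(C(0,34,36),PC[2]); print(toC(observe()['position']))
```

```text
t 9.3 pos [ 0.5029 -0.0469  0.036 ] yaw 0.235 q7 0.51 w 0.0377 F [-11.5   1.1  39.1]
local mm [-0.  -0.6 -0.6] rotvec [-0.    -0.    -0.003] rows 1
[[-0.0, -0.6, -0.6, -0.0, -0.0, -0.003]]
[ 0.6 33.4 36. ]
```

Emit:
jog_arm:
  commands:
    - [-0.8,0,0,0,0,0]
    - [0,0,-0.8,0,0,0]
    - [0,0,-0.8,0,0,0]

```text
clock: 9.6
position: [0.5026, -0.0456, 0.037]
tool_rot: [1.596, 1.568, 0.259]
force: [-0.0, -0.3, -5.4]
grip_width: 0.0381
```

Run:
```python
from plan import *
plan(C(0,34,36),PC[2]); print(toC(observe()['position']))
```

```text
t 9.6 pos [ 0.5026 -0.0456  0.037 ] yaw 0.234 q7 0.5 w 0.0381 F [-0.  -0.3 -5.4]
local mm [ 1.  -0.7  0.7] rotvec [-0.001 -0.    -0.003] rows 1
[[1.0, -0.7, 0.7, -0.001, -0.0, -0.003]]
[ 0.7 34.7 37. ]
```

Emit:
jog_arm:
  commands:
    - [0,0,-1,0,0,0]
    - [0,0,-1,0,0,0]

```text
clock: 9.8
position: [0.5026, -0.045, 0.0371]
tool_rot: [1.096, 1.567, -0.242]
force: [-0.0, -8.3, -3.2]
grip_width: 0.0381
```

Emit:
jog_arm:
  commands:
    - [0.5,0,-0.3,0,0,0]
    - [0.3,0,0,0,0,0]

```text
clock: 10.0
position: [0.5026, -0.0453, 0.0363]
tool_rot: [0.968, 1.566, -0.37]
force: [-1.3, -0.5, 1.1]
grip_width: 0.0382
```

Run:
```python
from plan import *
plan(C(0,34,36),PC[2]); print(toC(observe()['position']),observe()['force'])
```

```text
t 10.0 pos [ 0.5026 -0.0453  0.0363] yaw 0.233 q7 0.5 w 0.0382 F [-1.3 -0.5  1.1]
local mm [ 0.3 -0.8  1. ] rotvec [-0.002  0.003 -0.004] rows 1
[[0.3, -0.8, 1.0, -0.002, 0.003, -0.004]]
[ 0.8 35.  36.3] [-1.2830187  -0.53107155  1.09049525]
```

Emit:
jog_arm:
  commands:
    - [0,0,0,0,0,0]
    - [0,0,0,0,0,0]
    - [0,0,0,0,0,0]
    - [0,0,0,0,0,0]
  gripper: 60

```text
clock: 10.4
position: [0.5029, -0.0446, 0.0365]
tool_rot: [1.12, 1.566, -0.218]
force: [-0.8, 0.8, 0.6]
grip_width: 0.0656
```

Run:
```python
from plan import *
plan([.4796,.202,.2],.40); print(toC(observe()['position']),observe()['force'])
```

```text
t 10.4 pos [ 0.5029 -0.0446  0.0365] yaw 0.233 q7 0.5 w 0.0656 F [-0.8  0.8  0.6]
local mm [-163.9   35.1 -245. ] rotvec [-0.167  0.003 -0.004] rows 8
[[-20.5, 4.4, -30.6, -0.021, 0.0, -0.001], [-20.5, 5.0, -30.5, -0.021, 0.0, -0.001], [-20.5, 5.6, -30.4, -0.021, 0.0, -0.001], [-20.5, 6.3, -30.3, -0.021, 0.0, -0.001], [-20.5, 6.9, -30.2, -0.021, 0.0, -0.001], [-20.5, 7.5, -30.0, -0.021, 0.0, -0.001], [-20.5, 8.1, -29.9, -0.021, 0.0, -0.001], [-20.4, 8.7, -29.7, -0.021, 0.0, -0.001]]
[ 1.2 35.6 36.5] [-0.82051148  0.75878997  0.57312787]
```

Emit:
jog_arm:
  commands:
    - [-25,0,0,0,0.003,-0.004]
    - [-40,0,0,0,0,0]
    - [-40,3,-15,-0.02,0,0]
    - [-20,5,-35,-0.02,0,0]
    - [0,7,-38,-0.025,0,0]
    - [0,7,-38,-0.025,0,0]
    - [0,7,-38,-0.025,0,0]
    - [0,7,-36,-0.025,0,0]
    - [0,7,-30,-0.025,0,0]
    - [15,0,-10,0,0,0]
    - [5,0,0,0,0,0]
    - [0,0,0,0,0,0]
  gripper: 0

```text
clock: 11.6
position: [0.4696, 0.2065, 0.148]
tool_rot: [2.153, 1.566, 0.986]
force: [0.1, -0.3, 0.3]
grip_width: 0.0854
```

Run:
```python
from fit import *
from plan import *
plan([.4795,.202,.024],.40)
c=cam('wrist'); im=grab_frame('wrist'); px=proj(c,[[.4795,.202,.03]])[0]
v=im.copy()
for m in nets.silhouettes('wrist','steel_block'):
    r=m['rect']
    if r[0]<=px[0]<=r[2] and r[1]<=px[1]<=r[3]:
        p,s=fit([(c,m['mask'])],BLOCK,[.479,.202],yaws=[.2,.4,.6,1.9]); print(r,np.round(p,4),round(s,3)); v[render(c,BLOCK,p)^m['mask']]=[255,0,0]; break
save('w6',v)
```

```text
t 11.6 pos [0.4696 0.2065 0.148 ] yaw 0.403 q7 0.05 w 0.0854 F [ 0.1 -0.3  0.3]
local mm [124.    6.8   8.4] rotvec [ 0.003 -0.003 -0.004] rows 4
[[31.0, 1.7, 2.1, 0.001, -0.001, -0.001], [31.0, 1.7, 2.1, 0.001, -0.001, -0.001], [31.0, 1.8, 2.1, 0.001, -0.001, -0.001], [31.0, 1.8, 2.0, 0.001, -0.001, -0.001]]
[306.0, 210.1, 352.1, 262.2] [0.4793 0.2019 0.3894] 0.913
```

View pics/w6.png

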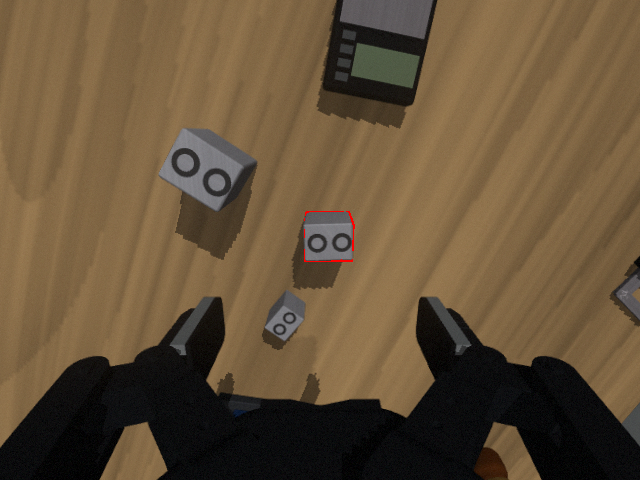

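Emit:
jog_arm:
  commands:
    - [20,7,8,0.003,-0.003,-0.004]
    - [35,0,0,0,0,0]
    - [35,0,0,0,0,0]
    - [10,0,0,0,0,0]
    - [0,0,0,0,0,0]
  gripper: 45

```text
clock: 12.2
position: [0.4843, 0.1976, 0.0494]
tool_rot: [1.501, 1.564, 0.322]
force: [-0.3, -0.1, 0.6]
grip_width: 0.0701
```

Run:
```python
from plan import *
plan([.4795,.202,.023],.39)
```

```text
t 12.2 pos [0.4843 0.1976 0.0494] yaw 0.392 q7 0.13 w 0.0701 F [-0.3 -0.1  0.6]
local mm [26.4 -2.9 -6. ] rotvec [ 0.002  0.    -0.007] rows 1
[[26.4, -2.9, -6.0, 0.002, 0.0, -0.007]]
```

Emit:
jog_arm:
  commands:
    - [8,-3,-6,0.002,0,-0.007]
    - [13,0,0,0,0,0]
    - [3,0,0,0,0,0]
    - [0,0,0,0,0,0]

```text
clock: 12.6
position: [0.4808, 0.2028, 0.0272]
tool_rot: [1.593, 1.567, 0.411]
force: [0.0, 0.3, 0.5]
grip_width: 0.0704
```

Run:
```python
from plan import *
plan([.4795,.202,.023],.39)
```

```text
t 12.6 pos [0.4808 0.2028 0.0272] yaw 0.389 q7 0.12 w 0.0704 F [0.  0.3 0.5]
local mm [ 4.2 -1.6  0.3] rotvec [-0.001 -0.    -0.004] rows 1
[[4.2, -1.6, 0.3, -0.001, -0.0, -0.004]]
```

Emit:
jog_arm:
  commands:
    - [4,-1.5,0,0,0,-0.004]
    - [0,0,0,0,0,0]
    - [0,0,0,0,0,0]

```text
clock: 12.9
position: [0.4798, 0.2025, 0.0237]
tool_rot: [1.928, 1.57, 0.746]
force: [-0.0, -0.3, 0.1]
grip_width: 0.0704
```

Emit:
jog_arm:
  commands:
    - [0,0,0,0,0,0]
    - [0,0,0,0,0,0]
    - [0,0,0,0,0,0]
    - [0,0,0,0,0,0]
    - [0,0,0,0,0,0]
    - [0,0,0,0,0,0]
  gripper: 255

```text
clock: 13.5
position: [0.4797, 0.2026, 0.0244]
tool_rot: [2.191, 1.57, 1.009]
force: [-0.3, -0.0, -1.0]
grip_width: 0.0382
```

Run:
```python
from plan import *
plan(C(0,-50,240),PC[2]); s=observe(); d=rpy(s['tool_rot']).T@(np.array([.4793,.2019,s['position'][2]])-s['position']); print(d*1000)
```

```text
t 13.5 pos [0.4797 0.2026 0.0244] yaw 0.389 q7 0.12 w 0.0382 F [-0.3 -0.  -1. ]
local mm [-215.9  -86.4  321.8] rotvec [ 0.154 -0.001 -0.001] rows 10
[[-21.6, -8.6, 32.2, 0.015, -0.0, -0.0], [-21.6, -8.1, 32.3, 0.015, -0.0, -0.0], [-21.6, -7.6, 32.4, 0.015, -0.0, -0.0], [-21.6, -7.1, 32.6, 0.015, -0.0, -0.0], [-21.6, -6.6, 32.7, 0.015, -0.0, -0.0], [-21.6, -6.1, 32.8, 0.015, -0.0, -0.0], [-21.6, -5.6, 32.9, 0.015, -0.0, -0.0], [-21.6, -5.1, 32.9, 0.015, -0.0, -0.0], [-21.6, -4.6, 33.0, 0.015, -0.0, -0.0], [-21.6, -4.1, 33.1, 0.015, -0.0, -0.0]]
[-0.00084463 -0.62824034  0.5158785 ]
```

Emit:
jog_arm:
  commands:
    - [-15,0,0,0,0,0]
    - [-35,0,0,0.01,0,0]
    - [-38,-6,15,0.015,0,0]
    - [-35,-8,32,0.015,0,0]
    - [-30,-9,38,0.015,0,0]
    - [-25,-9,38,0.02,0,0]
    - [-20,-9,38,0.02,0,0]
    - [-10,-9,38,0.02,0,0]
    - [0,-9,38,0.02,0,0]
    - [0,-8,35,0.02,0,0]
    - [0,-8,25,0,0,0]
    - [0,-5,10,0,0,0]
    - [0,0,0,0,0,0]
    - [0,0,0,0,0,0]

```text
clock: 14.9
position: [0.4925, -0.1259, 0.2391]
tool_rot: [-1.395, 1.567, -2.737]
force: [0.0, 0.7, -4.9]
grip_width: 0.038
```

Run:
```python
from plan import *
plan(C(0,1.5,100),PC[2]);print(toC(observe()['position']))
c=cam('wrist'); im=grab_frame('wrist'); v=im.copy()
v=cv2.resize(v,None,fx=2,fy=2,interpolation=3)
def L(a,b,col):
    q=(proj(c,[C(*a),C(*b)])*2+.5).round().astype(int); cv2.line(v,tuple(map(int,q[0])),tuple(map(int,q[1])),col,1)
for a,b in [((-24,-38,20),(-24,50,20)),((24,-38,20),(24,50,20)),((-30,50,42),(30,50,42)),((-50,73,12),(50,73,12)),((-50,-117,12),(-50,73,12)),((50,-117,12),(50,73,12)),((-32,-45,52),(32,-45,52))]: L(a,b,(0,255,0))
for a,b in [((-20,18,57),(20,18,57)),((-20,50,57),(20,50,57)),((-20,18,57),(-20,50,57)),((20,18,57),(20,50,57))]: L(a,b,(255,0,0))
x,y=(proj(c,[C(0,0,30)])[0]*2).astype(int); save('w7',v[max(0,y-260):y+340,max(0,x-350):x+350])
```

```text
t 14.9 pos [ 0.4925 -0.1259  0.2391] yaw 0.23 q7 0.54 w 0.038 F [ 0.   0.7 -4.9]
local mm [139.   28.  -42.8] rotvec [-0.005  0.001  0.004] rows 4
[[34.7, 7.0, -10.7, -0.001, 0.0, 0.001], [34.7, 7.0, -10.7, -0.001, 0.0, 0.001], [34.8, 7.0, -10.7, -0.001, 0.0, 0.001], [34.8, 7.0, -10.6, -0.001, 0.0, 0.001]]
[-27.8 -41.  239.1]
```

View pics/w7.png

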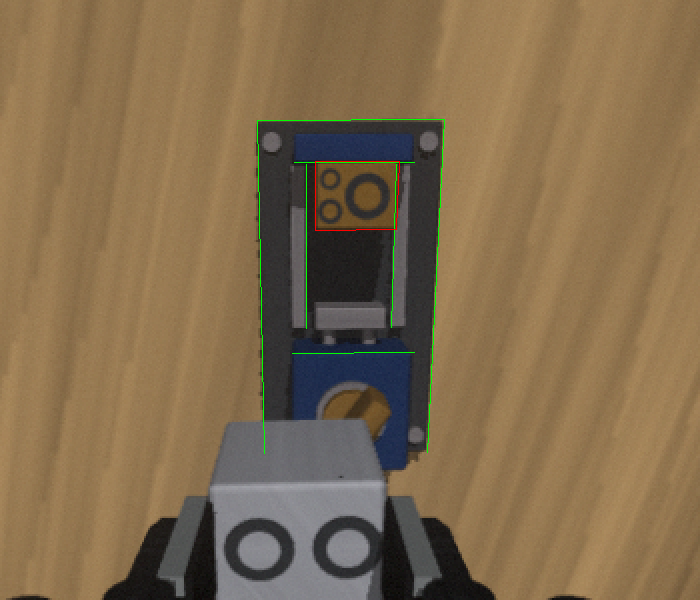

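Emit:
jog_arm:
  commands:
    - [15,10,-14,-0.005,0.001,0.004]
    - [35,10,-14,0,0,0]
    - [38,8,-14,0,0,0]
    - [35,0,0,0,0,0]
    - [14,0,0,0,0,0]
    - [0,0,0,0,0,0]
    - [0,0,0,0,0,0]

```text
clock: 15.65
position: [0.5129, -0.0667, 0.0979]
tool_rot: [2.266, 1.566, 0.943]
force: [-0.2, -0.0, -4.3]
grip_width: 0.0381
```

Run:
```python
from plan import *
plan(C(0,1.5,37),PC[2]);print(toC(observe()['position']))
```

```text
t 15.65 pos [ 0.5129 -0.0667  0.0979] yaw 0.247 q7 0.55 w 0.0381 F [-0.2 -0.  -4.3]
local mm [60.8 -6.1 10.4] rotvec [ 0.012 -0.003 -0.004] rows 2
[[30.4, -3.0, 5.2, 0.006, -0.002, -0.002], [30.4, -3.0, 5.2, 0.006, -0.002, -0.002]]
[ 5.7 11.7 97.9]
```

Emit:
jog_arm:
  commands:
    - [3,-6,10,0.012,-0.003,-0.004]
    - [0,0,0,0,0,0]
    - [0,0,0,0,0,0]

```text
clock: 15.95
position: [0.5106, -0.0784, 0.0971]
tool_rot: [1.268, 1.568, -0.068]
force: [-0.3, -1.0, -4.7]
grip_width: 0.0383
```

Run:
```python
from plan import *
plan(C(0,1,37),PC[2]);print(toC(observe()['position']))
```

```text
t 15.95 pos [ 0.5106 -0.0784  0.0971] yaw 0.235 q7 0.56 w 0.0383 F [-0.3 -1.  -4.7]
local mm [60.1 -1.1 -0.1] rotvec [ 0.     0.001 -0.003] rows 2
[[30.1, -0.5, -0.0, 0.0, 0.0, -0.001], [30.1, -0.5, -0.0, 0.0, 0.0, -0.001]]
[ 0.9  1.  97.1]
```

Emit:
jog_arm:
  commands:
    - [10,-1,0,0,0,-0.003]
    - [12,0,0,0,0,0]
    - [10,0,0,0,0,0]
    - [0,0,0,0,0,0]

```text
clock: 16.35
position: [0.5101, -0.0785, 0.0631]
tool_rot: [0.933, 1.569, -0.403]
force: [0.2, -0.1, -4.8]
grip_width: 0.0381
```

Run:
```python
from plan import *
plan(C(0,1,37),PC[2]);print(toC(observe()['position']))
```

```text
t 16.35 pos [ 0.5101 -0.0785  0.0631] yaw 0.235 q7 0.59 w 0.0381 F [ 0.2 -0.1 -4.8]
local mm [26.1 -0.4 -0.1] rotvec [ 0.     0.001 -0.001] rows 1
[[26.1, -0.4, -0.1, 0.0, 0.001, -0.001]]
[ 0.3  0.9 63.1]
```

Emit:
jog_arm:
  commands:
    - [9,0,0,0,0,0]
    - [9,0,0,0,0,0]
    - [4,0,0,0,0,0]
    - [0,0,0,0,0,0]

```text
clock: 16.75
position: [0.5099, -0.0786, 0.0384]
tool_rot: [0.304, 1.57, -1.032]
force: [-0.1, -0.6, -4.1]
grip_width: 0.0376
```

Run:
```python
from plan import *
plan(C(0,1,37),PC[2]);print(toC(observe()['position']))
```

```text
t 16.75 pos [ 0.5099 -0.0786  0.0384] yaw 0.235 q7 0.6 w 0.0376 F [-0.1 -0.6 -4.1]
local mm [ 1.4 -0.1 -0.1] rotvec [-0.     0.001 -0.   ] rows 1
[[1.4, -0.1, -0.1, -0.0, 0.001, -0.0]]
[ 0.1  0.9 38.4]
```

Emit:
jog_arm:
  commands:
    - [1,0,-1,0,0,0]
    - [0.3,0,-1,0,0,0]
    - [0,0,0,0,0,0]

```text
clock: 17.05
position: [0.5099, -0.0776, 0.0375]
tool_rot: [0.537, 1.568, -0.8]
force: [0.3, -0.2, -4.0]
grip_width: 0.0385
```

Run:
```python
from plan import *
plan(C(0,1,37),PC[2]);print(toC(observe()['position']))
```

```text
t 17.05 pos [ 0.5099 -0.0776  0.0375] yaw 0.234 q7 0.6 w 0.0385 F [ 0.3 -0.2 -4. ]
local mm [ 0.5 -0.3  0.9] rotvec [-0.001  0.002 -0.001] rows 1
[[0.5, -0.3, 0.9, -0.001, 0.002, -0.001]]
[ 0.3  1.9 37.5]
```

Emit:
jog_arm:
  commands:
    - [0,0,-1.5,0,0,0]
    - [0.5,0,0,0,0,0]

```text
clock: 17.25
position: [0.5102, -0.0774, 0.0377]
tool_rot: [0.591, 1.566, -0.748]
force: [-0.7, -0.7, -4.8]
grip_width: 0.038
```

Emit:
jog_arm:
  commands:
    - [0.4,0,-0.8,0,0,0]

```text
clock: 17.35
position: [0.5102, -0.0773, 0.0375]
tool_rot: [0.597, 1.565, -0.742]
force: [-0.2, -8.3, -0.5]
grip_width: 0.0384
```

Run:
```python
from plan import *
plan(C(0,1,37),PC[2]);print(toC(observe()['position']))
```

```text
t 17.35 pos [ 0.5102 -0.0773  0.0375] yaw 0.232 q7 0.6 w 0.0384 F [-0.2 -8.3 -0.5]
local mm [ 0.6 -0.7  1.1] rotvec [-0.003  0.005 -0.004] rows 1
[[0.6, -0.7, 1.1, -0.003, 0.005, -0.004]]
[ 0.7  2.1 37.5]
```

Emit:
jog_arm:
  commands:
    - [0.7,-0.3,0.3,-0.002,0.004,-0.003]
    - [0.7,0,0,0,0,0]

```text
clock: 17.55
position: [0.5103, -0.0774, 0.0365]
tool_rot: [0.867, 1.569, -0.47]
force: [0.1, -2.3, -2.7]
grip_width: 0.0381
```

Run:
```python
from plan import *
plan(C(0,1,37),PC[2]);print(toC(observe()['position']))
```

```text
t 17.55 pos [ 0.5103 -0.0774  0.0365] yaw 0.234 q7 0.6 w 0.0381 F [ 0.1 -2.3 -2.7]
local mm [-0.5 -0.8  1. ] rotvec [-0.001  0.001 -0.001] rows 1
[[-0.5, -0.8, 1.0, -0.001, 0.001, -0.001]]
[ 0.8  2.  36.5]
```

Emit:
jog_arm:
  commands:
    - [0.6,0,0,0,0,0]

```text
clock: 17.65
position: [0.5103, -0.0775, 0.0362]
tool_rot: [0.957, 1.569, -0.38]
force: [-6.3, -2.5, 19.2]
grip_width: 0.0378
```

Emit:
jog_arm:
  commands:
    - [0,0,0,0,0,0]
    - [0,0,0,0,0,0]
    - [0,0,0,0,0,0]
    - [0,0,0,0,0,0]
  gripper: 60

```text
clock: 18.05
position: [0.5108, -0.0765, 0.0366]
tool_rot: [1.503, 1.568, 0.167]
force: [0.9, 0.1, -0.4]
grip_width: 0.0651
```

Emit:
jog_arm:
  commands:
    - [-20,0,0,0,0,0]
    - [-40,0,0,0,0,0]
    - [-40,0,15,0,0,0]
    - [-40,0,30,0,0,0]
    - [-40,0,30,0,0,0]
    - [-20,0,30,0,0,0]
    - [0,0,15,0,0,0]
    - [0,0,0,0,0,0]
    - [0,0,0,0,0,0]

```text
clock: 18.95
position: [0.5382, -0.1954, 0.2433]
tool_rot: [-3.124, 1.571, 1.826]
force: [-0.0, 1.2, -1.3]
grip_width: 0.0653
```

Run:
```python
from plan import *
plan(C(0,-79,120),PC[2]);print(toC(observe()['position']))
c=cam('wrist'); im=grab_frame('wrist'); v=im.copy(); save('w8r',im)
print([(round(x['p'],2),np.round(x['location']).tolist()) for x in nets.pinpoint('wrist','thumb_bar')], proj(c,[C(0,-79,64)]))
v=cv2.resize(v,None,fx=2,fy=2,interpolation=3)
def L(a,b,col):
    q=(proj(c,[C(*a),C(*b)])*2+.5).round().astype(int); cv2.line(v,tuple(map(int,q[0])),tuple(map(int,q[1])),col,1)
for o in(0,-32):
  for a,b in [((-20,18+o,57),(20,18+o,57)),((-20,50+o,57),(20,50+o,57)),((-20,18+o,57),(-20,50+o,57)),((20,18+o,57),(20,50+o,57))]: L(a,b,(255,0,0))
x,y=(proj(c,[C(0,-30,30)])[0]*2).astype(int); save('w8',v[max(0,y-300):y+300,max(0,x-350):x+350])
```

```text
t 18.95 pos [ 0.5382 -0.1954  0.2433] yaw 0.238 q7 0.69 w 0.0653 F [-0.   1.2 -1.3]
local mm [123.3  -0.3 -40.2] rotvec [ 0.003 -0.     0.   ] rows 4
[[30.8, -0.1, -10.1, 0.001, -0.0, 0.0], [30.8, -0.1, -10.1, 0.001, -0.0, 0.0], [30.8, -0.1, -10.1, 0.001, -0.0, 0.0], [30.8, -0.1, -10.1, 0.001, -0.0, 0.0]]
[   0.4 -119.3  243.3]
[(0.61, [319.0, 174.0])] [[319.58687907 171.39349447]]
```

View pics/w8.png

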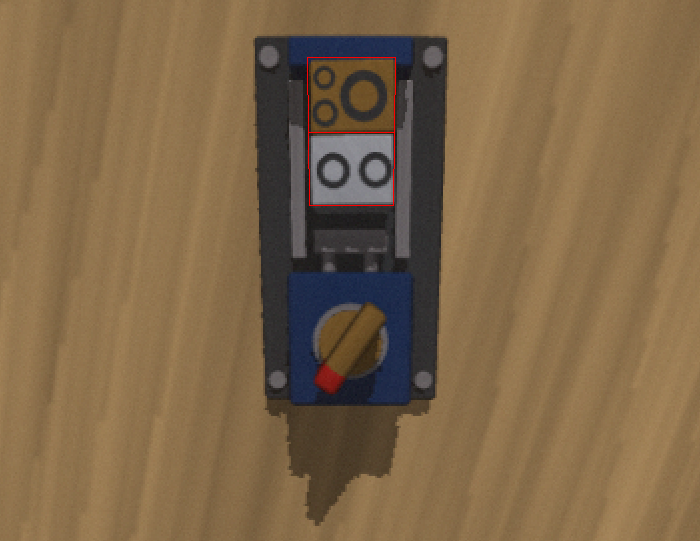

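Run:
```python
from plan import *
s=observe();print(s['clock'],s['position'])
c=cam('wrist'); im=grab_frame('wrist'); save('w9',im)
x,y=proj(c,[C(0,-79,94)])[0].round().astype(int); print(x,y)
save('z9',cv2.resize(im[y-30:y+30,x-40:x+40],(800,600),interpolation=3)); print('org',x-40,y-30)
```

```text
19.05 [ 0.53804329 -0.1949009   0.24313728]
320 176
org 280 146
```

View pics/z9.png

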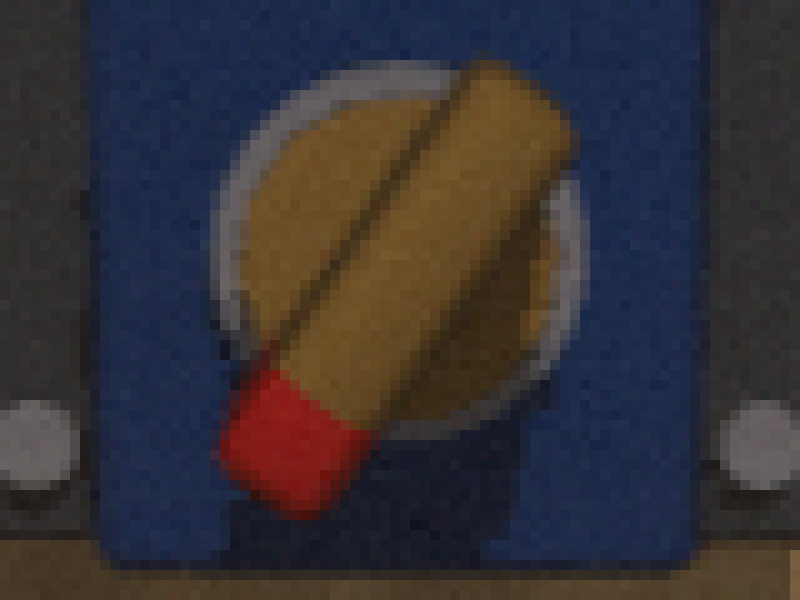

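Run:
```python
from plan import *
c=cam('wrist')
P=onz(c,[[280+26.5-.5,146+48.7-.5],[280+52.7-.5,146+9.3-.5],[280+39.7-.5,146+29-.5]],.094)
print([toC(p) for p in P],np.linalg.norm(P[0]-P[1])); d=P[0]-P[1];a=np.arctan2(d[1],d[0]);print('world bar ang',a,'q',(a-PC[2]-np.pi/2)%(2*np.pi)); print(C(0,-79,0))
psi=a+np.pi/2; psi=(psi+np.pi/2)%np.pi-np.pi/2; print('psi',psi)
plan(C(0,-79,140),psi)
```

```text
[array([-12.4, -95.7,  94. ]), array([ 11.1, -60.4,  94. ]), array([ -0.3, -77.8,  94. ])] 0.04241501692144057
world bar ang -1.92277426194579 q 2.5546147184389
[np.float64(0.528394595855481), np.float64(-0.1563286329652788), 0.0]
psi -0.3519779351508934
t 19.1 pos [ 0.5381 -0.1947  0.2432] yaw 0.239 q7 0.69 w 0.0654 F [ 0.9  0.8 -0.4]
local mm [103.2  -0.3 -39.6] rotvec [ 0.591 -0.     0.001] rows 5
[[20.6, -0.1, -7.9, 0.118, -0.0, 0.0], [20.6, -1.0, -7.9, 0.118, -0.0, 0.0], [20.6, -1.9, -7.7, 0.118, -0.0, 0.0], [20.6, -2.8, -7.4, 0.118, -0.0, 0.0], [20.6, -3.7, -7.0, 0.118, -0.0, 0.0]]
```

Emit:
jog_arm:
  commands:
    - [15,0,-8,0.118,0,0]
    - [20,-1,-8,0.118,0,0]
    - [20,-2,-8,0.118,0,0]
    - [20,-3,-7,0.118,0,0]
    - [20,-4,-7,0.118,0,0]
    - [0,0,0,0,0,0]
    - [0,0,0,0,0,0]
  gripper: 110

```text
clock: 19.8
position: [0.5261, -0.1488, 0.1427]
tool_rot: [-1.504, 1.565, 2.845]
force: [-0.3, 0.2, 0.0]
grip_width: 0.0483
```

Run:
```python
from plan import *
plan(C(0,-78.5,100),-.352);print(toC(observe()['position']))
```

```text
t 19.8 pos [ 0.5261 -0.1488  0.1427] yaw -0.363 q7 0.17 w 0.0483 F [-0.3  0.2  0. ]
local mm [42.7  4.8  5.8] rotvec [-0.011  0.     0.005] rows 2
[[21.3, 2.4, 2.9, -0.005, 0.0, 0.003], [21.4, 2.3, 2.9, -0.005, 0.0, 0.003]]
[ -0.4 -71.1 142.7]
```

Emit:
jog_arm:
  commands:
    - [10,5,6,-0.011,0,0.005]
    - [15,0,0,0,0,0]
    - [12,0,0,0,0,0]
    - [0,0,0,0,0,0]

```text
clock: 20.2
position: [0.5301, -0.1562, 0.1061]
tool_rot: [2.02, 1.568, 0.107]
force: [1.6, 0.2, 0.1]
grip_width: 0.0489
```

Run:
```python
from plan import *
plan(C(0,-78.5,78.5),-.352);print(toC(observe()['position']))
save('w10',grab_frame('wrist'))
```

```text
t 20.2 pos [ 0.5301 -0.1562  0.1061] yaw -0.342 q7 0.23 w 0.0489 F [1.6 0.2 0.1]
local mm [27.6 -1.9  0.3] rotvec [ 0.01  -0.001 -0.002] rows 1
[[27.6, -1.9, 0.3, 0.01, -0.001, -0.002]]
[  1.7 -79.3 106.1]
```

View pics/w10.png

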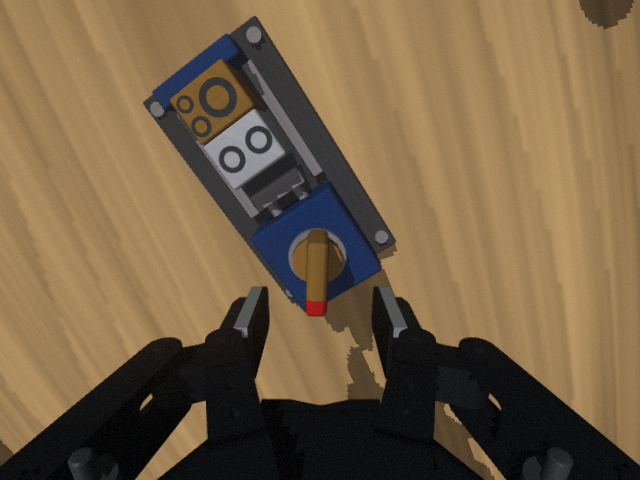

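Bar at (316,275), vertical in the picture and centred between the pads. Descend.

Emit:
jog_arm:
  commands:
    - [10,-2,0,0.01,-0.001,-0.002]
    - [12,0,0,0,0,0]
    - [4,0,0,0,0,0]
    - [0,0,0,0,0,0]

```text
clock: 20.65
position: [0.5286, -0.1555, 0.0792]
tool_rot: [1.872, 1.569, -0.052]
force: [0.4, -0.6, 0.2]
grip_width: 0.0489
```

Run:
```python
from plan import *
plan(C(0,-78.5,78.5),-.352);print(toC(observe()['position']))
```

```text
t 20.65 pos [ 0.5286 -0.1555  0.0792] yaw -0.352 q7 0.24 w 0.0489 F [ 0.4 -0.6  0.2]
local mm [ 0.7 -0.2  0.5] rotvec [-0.    -0.    -0.001] rows 1
[[0.7, -0.2, 0.5, -0.0, -0.0, -0.001]]
[  0.4 -78.2  79.2]
```

Emit:
jog_arm:
  commands:
    - [0,0,0.5,0,0,0]
    - [0,0,0,0,0,0]
    - [0,0,0,0,0,0]
    - [0,0,0,0,0,0]
    - [0,0,0,0,0,0]
  gripper: 255
  newtons: 40

```text
clock: 21.15
position: [0.5282, -0.1559, 0.0796]
tool_rot: [2.108, 1.57, 0.184]
force: [0.3, -0.1, -5.0]
grip_width: 0.0102
```

Run:
```python
from plan import *
plan(C(0,-78.5,78.5),-.352);s=observe();print(toC(s['position']),s['moment'],s['force'])
```

```text
t 21.15 pos [ 0.5282 -0.1559  0.0796] yaw -0.352 q7 0.24 w 0.0102 F [ 0.3 -0.1 -5. ]
local mm [ 1.1  0.1 -0.1] rotvec [-0.    -0.001 -0.001] rows 1
[[1.1, 0.1, -0.1, -0.0, -0.001, -0.001]]
[ -0.1 -78.5  79.6] [-0.14485047 -0.02622146 -0.0493702 ] [ 0.30303463 -0.06013128 -4.99761551]
```

Emit:
jog_arm:
  commands:
    - [0,0,0,0.1,0,0]
    - [0,0,0,0.13,0,0]
    - [0,0,0,0.13,0,0]
    - [0,0,0,0.13,0,0]
    - [0,0,0,0.1,0,0]
    - [0,0,0,0,0,0]

```text
clock: 21.75
position: [0.5286, -0.1562, 0.0795]
tool_rot: [2.228, 1.569, -0.307]
force: [-1.3, -0.4, -0.7]
grip_width: 0.0101
```

Run:
```python
from plan import *
plan(C(0,-78.5,79.5),-1.75);s=observe();print(toC(s['position']),s['moment'],s['force'])
```

```text
t 21.75 pos [ 0.5286 -0.1562  0.0795] yaw -0.964 q7 -0.21 w 0.0101 F [-1.3 -0.4 -0.7]
local mm [ 0.  -0.4  0.1] rotvec [ 0.786 -0.002 -0.001] rows 7
[[0.0, -0.1, 0.0, 0.112, -0.0, -0.0], [0.0, -0.1, 0.0, 0.112, -0.0, -0.0], [0.0, -0.1, 0.0, 0.112, -0.0, -0.0], [0.0, -0.1, 0.0, 0.112, -0.0, -0.0], [0.0, -0.1, 0.0, 0.112, -0.0, -0.0], [0.0, -0.0, 0.0, 0.112, -0.0, -0.0], [0.0, -0.0, 0.0, 0.112, -0.0, -0.0]]
[  0.2 -78.9  79.5] [-0.09492437  0.22005887 -0.04171701] [-1.30221753 -0.37036106 -0.66402908]
```

Emit:
jog_arm:
  commands:
    - [0,0,0,0.11,0,0]
    - [0,0,0,0.12,0,0]
    - [0,0,0,0.12,0,0]
    - [0,0,0,0.12,0,0]
    - [0,0,0,0.12,0,0]
    - [0,0,0,0.1,0,0]
    - [0,0,0,0.05,0,0]
    - [0,0,0,0,0,0]

```text
clock: 22.55
position: [0.5286, -0.1567, 0.0795]
tool_rot: [2.67, 1.568, -0.606]
force: [-0.7, 0.5, 1.1]
grip_width: 0.0098
```

Run:
```python
from plan import *
plan(C(0,-78.5,140),-1.75);s=observe();print(toC(s['position']),s['moment'],s['force'],s['qpos'].round(2))
```

```text
t 22.55 pos [ 0.5286 -0.1567  0.0795] yaw -1.705 q7 -0.79 w 0.0098 F [-0.7  0.5  1.1]
local mm [-60.5  -0.7   0.3] rotvec [ 0.045 -0.002 -0.001] rows 2
[[-30.3, -0.3, 0.1, 0.022, -0.001, -0.001], [-30.3, -0.4, 0.2, 0.022, -0.001, -0.001]]
[  0.1 -79.4  79.5] [ 0.01090028  0.24943198 -0.00129373] [-0.65266577  0.50676345  1.12803276] [-0.36  0.78  0.81  1.94 -0.81  0.79 -0.79]
```

Emit:
jog_arm:
  commands:
    - [0,0,0,0,0,0]
    - [0,0,0,0,0,0]
    - [0,0,0,0,0,0]
    - [-10,0,0,0,0,0]
    - [-20,0,0,0,0,0]
    - [-20,0,0,-0.05,0,0]
    - [-10,0,0,-0.14,0,0]
    - [0,0,0,-0.145,0,0]
    - [0,0,0,-0.145,0,0]
    - [0,0,0,-0.145,0,0]
    - [0,0,0,-0.145,0,0]
    - [0,0,0,-0.145,0,0]
    - [0,0,0,-0.145,0,0]
  gripper: 110

```text
clock: 23.85
position: [0.5294, -0.1583, 0.1493]
tool_rot: [1.648, 1.563, -0.524]
force: [-0.5, -0.2, -0.7]
grip_width: 0.0487
```

Run:
```python
from plan import *
plan(C(0,-79,120),1.437,mod=False);s=observe();print(toC(s['position']),s['qpos'].round(2))
```

```text
t 23.85 pos [ 0.5294 -0.1583  0.1493] yaw -0.602 q7 0.01 w 0.0487 F [-0.5 -0.2 -0.7]
local mm [29.3 -2.2 -1. ] rotvec [-2.039  0.008 -0.006] rows 16
[[1.8, -0.1, -0.1, -0.127, 0.0, -0.0], [1.8, -0.1, -0.1, -0.127, 0.0, -0.0], [1.8, -0.1, -0.1, -0.127, 0.0, -0.0], [1.8, -0.1, -0.1, -0.127, 0.0, -0.0], [1.8, -0.1, -0.1, -0.127, 0.0, -0.0], [1.8, -0.1, -0.1, -0.127, 0.0, -0.0], [1.8, -0.1, -0.1, -0.127, 0.0, -0.0], [1.8, -0.0, -0.1, -0.127, 0.0, -0.0], [1.8, -0.0, -0.1, -0.127, 0.0, -0.0], [1.8, 0.0, -0.1, -0.127, 0.0, -0.0], [1.8, 0.0, -0.1, -0.127, 0.0, -0.0], [1.8, 0.0, -0.1, -0.127, 0.0, -0.0], [1.8, 0.1, -0.1, -0.127, 0.0, -0.0], [1.8, 0.1, -0.1, -0.127, 0.0, -0.0], [1.8, 0.1, -0.1, -0.127, 0.0, -0.0], [1.8, 0.1, -0.1, -0.127, 0.0, -0.0]]
[  0.5 -81.1 149.3] [-0.26  0.58  0.62  1.89 -0.45  0.81  0.01]
```

Emit:
jog_arm:
  commands:
    - [0,0,0,-0.145,0,0]
    - [0,0,0,-0.145,0,0]
    - [0,0,0,-0.145,0,0]
    - [0,0,0,-0.145,0,0]
    - [0,0,0,-0.145,0,0]
    - [0,0,0,-0.145,0,0]
    - [0,0,0,-0.145,0,0]
    - [0,0,0,-0.145,0,0]
    - [0,0,0,-0.145,0,0]
    - [0,0,0,-0.145,0,0]
    - [0,0,0,-0.145,0,0]
    - [0,0,0,-0.145,0,0]
    - [0,0,0,-0.145,0,0]
    - [0,0,0,-0.06,0,0]
    - [0,0,0,0,0,0]

```text
clock: 25.35
position: [0.5295, -0.166, 0.1618]
tool_rot: [-0.669, 1.548, -0.825]
force: [-0.2, 1.1, 0.3]
grip_width: 0.0487
```

Run:
```python
from plan import *
plan(C(0,-79,110),1.437,mod=False);s=observe();print(toC(s['position']),s['qpos'].round(2))
```

```text
t 25.35 pos [ 0.5295 -0.166   0.1618] yaw 1.415 q7 1.64 w 0.0487 F [-0.2  1.1  0.3]
local mm [51.6 10.1 -3.6] rotvec [-0.022  0.018  0.015] rows 2
[[25.8, 5.0, -1.8, -0.011, 0.009, 0.007], [25.9, 4.9, -1.5, -0.011, 0.009, 0.007]]
[ -1.1 -88.6 161.8] [ 0.12  0.47  0.09  1.87 -0.04  0.79  1.64]
```

Emit:
jog_arm:
  commands:
    - [10,10,-4,-0.022,0.018,0.015]
    - [20,0,0,0,0,0]
    - [20,0,0,0,0,0]
    - [4,0,0,0,0,0]
    - [0,0,0,0,0,0]

```text
clock: 25.85
position: [0.5269, -0.1536, 0.1057]
tool_rot: [2.531, 1.567, 2.393]
force: [0.7, -0.3, 0.2]
grip_width: 0.0482
```

Run:
```python
from plan import *
plan(C(0,-79,79.5),1.437,mod=False);s=observe();print(toC(s['position']),s['qpos'].round(2))
c=cam('wrist');im=grab_frame('wrist');cv2.circle(im,tuple(int(t) for t in proj(c,[C(0,-79,94)])[0]),3,(0,255,0),1);save('w11',im)
```

```text
t 25.85 pos [ 0.5269 -0.1536  0.1057] yaw 1.433 q7 1.66 w 0.0482 F [ 0.7 -0.3  0.2]
local mm [26.2 -2.6  2. ] rotvec [-0.004 -0.003 -0.002] rows 1
[[26.2, -2.6, 2.0, -0.004, -0.003, -0.002]]
[ -0.8 -76.  105.7] [ 0.13  0.56  0.06  1.9  -0.06  0.69  1.66]
```

View pics/w11.png

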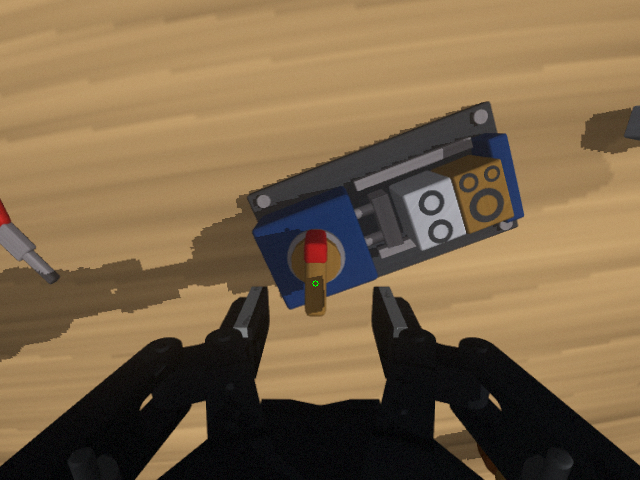

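Emit:
jog_arm:
  commands:
    - [9,-2.5,2,-0.004,-0.003,-0.002]
    - [12,0,0,0,0,0]
    - [4,0,0,0,0,0]
    - [0,0,0,0,0,0]

```text
clock: 26.3
position: [0.5296, -0.1566, 0.0804]
tool_rot: [-0.07, 1.568, -0.203]
force: [0.2, 0.2, -0.6]
grip_width: 0.0488
```

Run:
```python
from plan import *
plan(C(0,-79,79.5),1.437,mod=False);s=observe();print(toC(s['position']),s['qpos'].round(2))
```

```text
t 26.3 pos [ 0.5296 -0.1566  0.0804] yaw 1.437 q7 1.67 w 0.0488 F [ 0.2  0.2 -0.6]
local mm [ 0.9  0.1 -1.2] rotvec [0.    0.003 0.   ] rows 1
[[0.9, 0.1, -1.2, 0.0, 0.003, 0.0]]
[  1.1 -79.5  80.4] [ 0.14  0.6   0.06  1.91 -0.06  0.63  1.67]
```

Emit:
jog_arm:
  commands:
    - [1,0,-1.2,0,0.003,0]
    - [0,0,0,0,0,0]
    - [0,0,0,0,0,0]
    - [0,0,0,0,0,0]
    - [0,0,0,0,0,0]
  gripper: 255

```text
clock: 26.8
position: [0.5284, -0.1566, 0.0797]
tool_rot: [-2.402, 1.57, -2.536]
force: [0.5, 0.1, -4.5]
grip_width: 0.0098
```

Emit:
jog_arm:
  commands:
    - [0,0,0,0.08,0,0]
    - [0,0,0,0.1,0,0]
    - [0,0,0,0.1,0,0]
    - [0,0,0,0.1,0,0]
    - [0,0,0,0.1,0,0]
    - [0,0,0,0.08,0,0]
    - [0,0,0,0,0,0]

```text
clock: 27.5
position: [0.5283, -0.1568, 0.0797]
tool_rot: [-1.052, 1.57, -1.767]
force: [-1.0, -0.8, -1.9]
grip_width: 0.0102
```

Run:
```python
from plan import *
plan(C(0,-79,79.5),.235,mod=False);s=observe();print(toC(s['position']),s['moment'],s['force'],s['qpos'].round(2))
```

```text
t 27.5 pos [ 0.5283 -0.1568  0.0797] yaw 0.856 q7 1.23 w 0.0102 F [-1.  -0.8 -1.9]
local mm [ 0.2  0.4 -0.2] rotvec [0.621 0.    0.   ] rows 5
[[0.0, 0.1, -0.0, 0.124, 0.0, 0.0], [0.0, 0.1, -0.1, 0.124, 0.0, 0.0], [0.0, 0.1, -0.1, 0.124, 0.0, 0.0], [0.0, 0.1, -0.1, 0.124, 0.0, 0.0], [0.0, 0.1, -0.1, 0.124, 0.0, 0.0]]
[ -0.2 -79.4  79.7] [-0.2086085   0.03913725 -0.06606327] [-1.03803256 -0.81789493 -1.93499521] [ 0.02  0.61  0.22  1.92 -0.21  0.63  1.23]
```

Emit:
jog_arm:
  commands:
    - [0,0,0,0.1,0,0]
    - [0,0,0,0.12,0,0]
    - [0,0,0,0.12,0,0]
    - [0,0,0,0.1,0,0]
    - [0,0,0,0,0,0]

```text
clock: 28.0
position: [0.5281, -0.1569, 0.0797]
tool_rot: [-0.866, 1.57, -2.023]
force: [0.6, -1.5, -0.9]
grip_width: 0.0097
```

Run:
```python
from plan import *
plan(C(0,-79,79.5),.235,mod=False);s=observe();print(toC(s['position']),s['moment'],s['force'],s['joint_efforts'][6])
```

```text
t 28.0 pos [ 0.5281 -0.1569  0.0797] yaw 0.413 q7 0.9 w 0.0097 F [ 0.6 -1.5 -0.9]
local mm [ 0.2  0.5 -0.4] rotvec [0.178 0.    0.   ] rows 2
[[0.1, 0.2, -0.2, 0.089, 0.0, 0.0], [0.1, 0.2, -0.2, 0.089, 0.0, 0.0]]
[ -0.4 -79.5  79.7] [-0.21039135  0.01743035 -0.10513574] [ 0.55203046 -1.48286631 -0.85149929] -2.2731077671051025
```

Emit:
jog_arm:
  commands:
    - [0,0.2,-0.2,0.06,0,0]
    - [0,0.2,-0.2,0.05,0,0]

```text
clock: 28.2
position: [0.5281, -0.1569, 0.0797]
tool_rot: [-0.731, 1.57, -1.991]
force: [-1.3, -1.7, -3.0]
grip_width: 0.0097
```

Run:
```python
from plan import *
plan(C(0,-79,79.5),.235,mod=False);s=observe();print(toC(s['position']),s['moment'],s['force'],s['joint_efforts'][6])
```

```text
t 28.2 pos [ 0.5281 -0.1569  0.0797] yaw 0.311 q7 0.82 w 0.0097 F [-1.3 -1.7 -3. ]
local mm [ 0.2  0.4 -0.4] rotvec [0.076 0.001 0.001] rows 1
[[0.2, 0.4, -0.4, 0.076, 0.001, 0.001]]
[ -0.4 -79.5  79.7] [-0.50508769  0.16091007 -0.00228583] [-1.25026703 -1.67032357 -2.99053023] 0.8843230828642845
```

Emit:
jog_arm:
  commands:
    - [0,0,0,0.04,0,0]
    - [0,0,0,0.04,0,0]

```text
clock: 28.4
position: [0.528, -0.1569, 0.0797]
tool_rot: [-0.845, 1.57, -2.181]
force: [-0.0, -0.1, -3.0]
grip_width: 0.0096
```

Run:
```python
from plan import *
plan(C(0,-79,79.5),.235,mod=False);s=observe();print(toC(s['position']),s['moment'],s['force'],s['joint_efforts'][6])
```

```text
t 28.4 pos [ 0.528  -0.1569  0.0797] yaw 0.234 q7 0.77 w 0.0096 F [-0.  -0.1 -3. ]
local mm [ 0.2  0.5 -0.5] rotvec [-0.001  0.001  0.001] rows 1
[[0.2, 0.5, -0.5, -0.001, 0.001, 0.001]]
[ -0.5 -79.5  79.7] [-0.17015877  0.07342614  0.04554104] [-1.12167378e-03 -1.27792967e-01 -2.95266327e+00] 0.9610447660088539
```

Keep going in small steps until the moment rises.

Emit:
jog_arm:
  commands:
    - [0,0,0,0.04,0,0]
    - [0,0,0,0.03,0,0]

```text
clock: 28.6
position: [0.5281, -0.1569, 0.0797]
tool_rot: [-0.736, 1.57, -2.145]
force: [-0.1, -0.8, -2.6]
grip_width: 0.0096
```

Run:
```python
from plan import *
plan(C(0,-79,79.5),.235,mod=False);s=observe();print(s['moment'],s['force'],s['joint_efforts'][6])
```

```text
t 28.6 pos [ 0.5281 -0.1569  0.0797] yaw 0.162 q7 0.71 w 0.0096 F [-0.1 -0.8 -2.6]
local mm [ 0.2  0.4 -0.5] rotvec [-0.073  0.001  0.001] rows 1
[[0.2, 0.4, -0.5, -0.073, 0.001, 0.001]]
[-0.33948205  0.10740594  0.63955284] [-0.09813963 -0.79028996 -2.59260376] 2.4692562874406576e-05
```

Emit:
jog_arm:
  commands:
    - [0,0,0,0.03,0,0]

```text
clock: 28.7
position: [0.528, -0.1569, 0.0797]
tool_rot: [-0.764, 1.57, -2.204]
force: [-0.6, -1.3, -1.4]
grip_width: 0.0098
```

Run:
```python
from plan import *
plan(C(0,-79,79.5),.235,mod=False);s=observe();print(s['moment'],s['force'],s['joint_efforts'][6])
```

```text
t 28.7 pos [ 0.528  -0.1569  0.0797] yaw 0.131 q7 0.69 w 0.0098 F [-0.6 -1.3 -1.4]
local mm [ 0.2  0.4 -0.5] rotvec [-0.104  0.001  0.001] rows 1
[[0.2, 0.4, -0.5, -0.104, 0.001, 0.001]]
[-0.34754869  0.10199726  0.76321386] [-0.58051213 -1.3137958  -1.39079235] 0.019815053092315793
```

Run:
```python
from plan import *
c=cam('wrist');im=grab_frame('wrist');save('w12',im);s=observe();print(s['moment'],yawnow(rpy(s['tool_rot'])))
```

```text
[-0.39915052  0.15671236  0.70736953] 0.12863791899577803
```

View pics/w12.png

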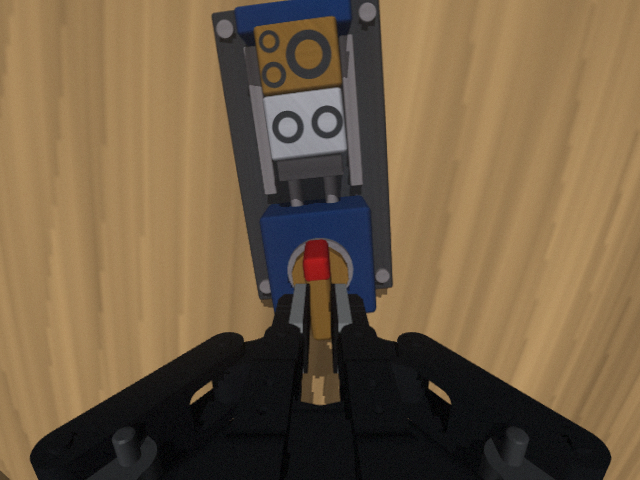

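Emit:
jog_arm:
  commands:
    - [0,0,0,-0.06,0,0]
    - [0,0,0,-0.1,0,0]
    - [0,0,0,-0.12,0,0]
    - [0,0,0,-0.12,0,0]
    - [0,0,0,-0.12,0,0]
    - [0,0,0,-0.12,0,0]
    - [0,0,0,-0.12,0,0]
    - [0,0,0,0,0,0]

```text
clock: 29.55
position: [0.5283, -0.1568, 0.0797]
tool_rot: [-1.158, 1.57, -1.814]
force: [0.3, -0.7, -3.9]
grip_width: 0.0099
```

Run:
```python
from plan import *
plan(C(0,-79,79.5),1.806,mod=False);s=observe();print(toC(s['position']),s['moment'],s['force'],s['qpos'].round(2))
```

```text
t 29.55 pos [ 0.5283 -0.1568  0.0797] yaw 0.915 q7 1.27 w 0.0099 F [ 0.3 -0.7 -3.9]
local mm [ 0.2  0.4 -0.2] rotvec [-0.891 -0.     0.001] rows 7
[[0.0, 0.1, -0.0, -0.127, -0.0, 0.0], [0.0, 0.1, -0.0, -0.127, -0.0, 0.0], [0.0, 0.1, -0.0, -0.127, -0.0, 0.0], [0.0, 0.1, -0.0, -0.127, -0.0, 0.0], [0.0, 0.1, 0.0, -0.127, -0.0, 0.0], [0.0, 0.1, 0.0, -0.127, -0.0, 0.0], [0.0, 0.1, 0.0, -0.127, -0.0, 0.0]]
[ -0.2 -79.4  79.7] [-0.00765157 -0.10090053  0.02201358] [ 0.31450281 -0.6578837  -3.91643309] [ 0.03  0.61  0.2   1.92 -0.19  0.63  1.27]
```

Emit:
jog_arm:
  commands:
    - [0,0,0,-0.1,0,0]
    - [0,0,0,-0.12,0,0]
    - [0,0,0,-0.12,0,0]
    - [0,0,0,-0.12,0,0]
    - [0,0,0,-0.12,0,0]
    - [0,0,0,-0.12,0,0]
    - [0,0,0,-0.1,0,0]
    - [0,0,0,-0.05,0,0]
    - [0,0,0,0,0,0]

```text
clock: 30.45
position: [0.5284, -0.1564, 0.0797]
tool_rot: [2.828, 1.57, 3.017]
force: [-0.1, -0.1, -1.3]
grip_width: 0.0098
```

Run:
```python
from plan import *
plan(C(0,-79,79.5),1.806,mod=False);s=observe();print(toC(s['position']),s['moment'],s['force'],s['qpos'].round(2))
c=cam('wrist');im=grab_frame('wrist');save('w13',im)
v=grab_frame('side');save('s13',cv2.resize(v[160:280,270:430],(800,600),interpolation=3))
```

```text
t 30.45 pos [ 0.5284 -0.1564  0.0797] yaw 1.759 q7 1.91 w 0.0098 F [-0.1 -0.1 -1.3]
local mm [0.2 0.1 0. ] rotvec [-0.047 -0.001 -0.   ] rows 1
[[0.2, 0.1, 0.0, -0.047, -0.001, -0.0]]
[ -0.  -79.1  79.7] [ 0.02083807 -0.05523773  0.05872927] [-0.14471192 -0.0664403  -1.27500643] [ 0.2   0.6  -0.03  1.91  0.03  0.64  1.91]
```

View pics/w13.png

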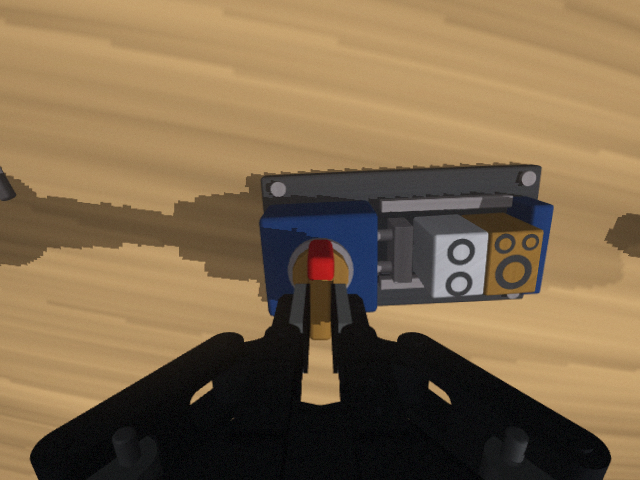

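View pics/s13.png

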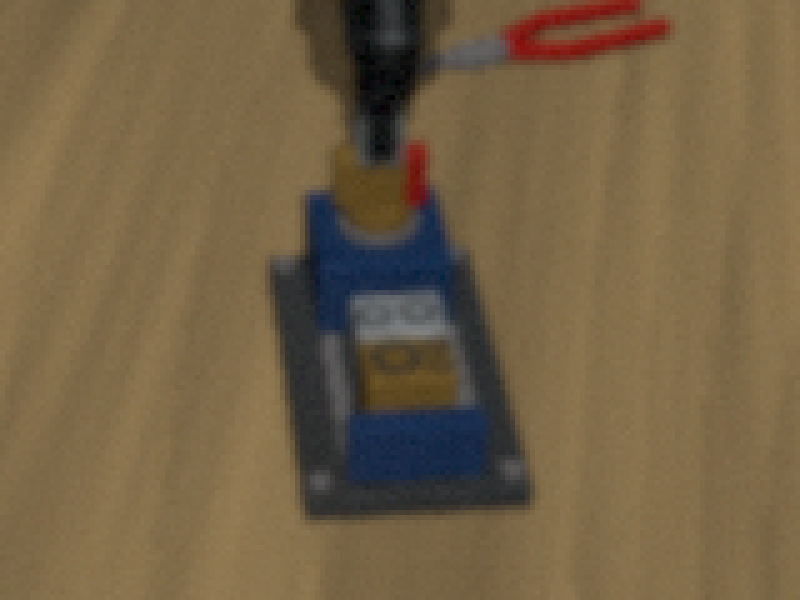

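Emit:
jog_arm:
  commands:
    - [0,0,0,-0.045,0,0]
    - [0,0,0,0,0,0]
    - [0,0,0,0,0,0]

```text
clock: 30.85
position: [0.5284, -0.1564, 0.0797]
tool_rot: [-2.99, 1.57, -2.765]
force: [0.2, -0.6, -0.5]
grip_width: 0.0096
```

Run:
```python
from plan import *
plan(C(0,-79,79.5),1.806,mod=False);s=observe();print(toC(s['position']),s['moment'],s['force'],s['qd'].round(3))
c=cam('wrist');im=grab_frame('wrist');save('w14',im);v=cv2.resize(im,None,fx=2,fy=2,interpolation=3)
def L(a,b,col):
    q=(proj(c,[C(*a),C(*b)])*2+.5).round().astype(int); cv2.line(v,tuple(map(int,q[0])),tuple(map(int,q[1])),col,1)
for a,b in [((-22,-85,94),(22,-85,94)),((-22,-73,94),(22,-73,94)),((-22,-85,94),(-22,-73,94))]: L(a,b,(0,255,0))
for o in(0,-32):
  for a,b in [((-20,18+o,57),(20,18+o,57)),((-20,50+o,57),(20,50+o,57)),((-20,18+o,57),(-20,50+o,57)),((20,18+o,57),(20,50+o,57))]: L(a,b,(255,0,0))
save('z14',v[280:780,460:1180])
```

```text
t 30.85 pos [ 0.5284 -0.1564  0.0797] yaw 1.795 q7 1.94 w 0.0096 F [ 0.2 -0.6 -0.5]
local mm [0.2 0.1 0. ] rotvec [-0.011 -0.001  0.   ] rows 1
[[0.2, 0.1, 0.0, -0.011, -0.001, 0.0]]
[ -0.  -79.1  79.7] [-0.05220587 -0.02399792  0.04906802] [ 0.20696086 -0.59478969 -0.53539909] [-0.004 -0.001  0.005  0.002 -0.001 -0.    -0.008]
```

View pics/z14.png

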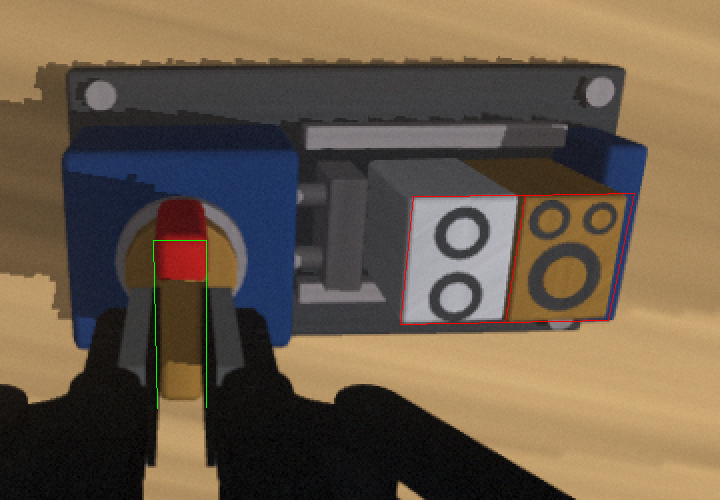

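Run:
```python
from workcell import bot
print(bot.job_done())
```

```text
the job is handed in; nothing more can be done
None
```

The job is handed in at about 31 s of the 64 s. Both blocks are in the clamp, and the gripper is still holding the thumbscrew bar a quarter turn back from its seat.

- **Blocks:** I pressed the brass block against the end stop until I felt contact of about 8 N and set it on the channel floor. I then set the middle-sized silver block against it on the jaw side. In the last wrist picture both blocks' outlines match a square row at the stop to about 1 mm, and they look flat on the floor.
- **Seating the screw:** I turned it clockwise with one regrasp part-way, because a single turn would have run close to the last joint's limit. The turning moment rose from about 0.05 to 0.76 N m with the red end pointing at the stop, so it had seated.
- **Backing off:** The red end now points to clamp -x. The measured angle is about 1.56 rad against a quarter turn of 1.57. The moment is back to about 0.05 N m and the arm is nearly still.
- **Disagreement:** Contact with the stop came about 1 mm further along the channel than my clamp measurement predicted. I relied on the contact and left the measurement uncorrected.
- **Not checked:** I did not move or touch the scale, jar or pliers on purpose. I did not compare their final positions with the start.

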